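Sort the piled laptop parts onto their mats

ROBOT

A 6-joint arm with a two-finger parallel gripper is mounted at the origin on the work surface. World frame = base frame: x ahead of the robot, y to its left, z up, the work surface at z = 0. Lengths are in m, angles in rad, forces in N, time in s.
With the tool pointing down it reaches from about 0.425 to 0.925 m from the base axis. Payload 12.5 kg.
Tool frame: the origin (TCP) lies midway between the tips of the shut fingers; the grasp point (between the pads) lies 19 mm behind it; x points along the fingers, y is the direction in which the jaws open and shut, and the axes are right-handed (so a half turn about x gives the same grasp; the last joint's range is limited). The gripper opens to 85 mm and grips with 20 to 120 N. Pads are 22 mm wide; open, the fingers measure 114 mm over their backs; the gripper's body (76 mm by 85 mm) begins 54 mm behind the grasp point. The pads swing forward as they close: fully open they stand 13 mm farther back than shut.
Start: joints at [1.099, 0.491, 1.559, -0, 1.092, -0.106], TCP at [0.224, 0.584, 0.231] pointing down, gripper open.
Joint ranges: [-3.1, 3.1], [-0.84, 2.19], [0.05, 2.79], [-1.13, 4.28], [0.06, 2.93], [-2.69, 2.69]. Speed limits (rad/s): [2.22, 2.22, 2.79, 3.14, 3.14, 3.14].

INTERFACE

Orientations are given as a unit quaternion [x, y, z, w].
In Python, from bench import ctrl, snapshot, camera_params gives the robot as it stands.
- The arm moves only by the tool step_arm, never from a script. Its argument "deltas" is a list of rows, each a list of 7 numbers: the shift along the tool's x, y, z in cm, then the turn, a rotation vector about the tool's x, y, z in degrees, then the finger opening in cm, from 0 to 8.54. In form: [[tx, ty, tz, wx, wy, wz, hand], ...]. A call has 1 to 12 rows; each row shifts and turns the pose as measured when the row begins, along the tool's axes as they then stand; what a row does not reach is not made up. A row lasts 1/10 s, in which the tool goes at most 50 mm and 8.59 degrees, less where a joint would pass 70% of its speed; a pose out of reach is approached as far as the arm can. A call with a gripper value outside its range is refused whole. The fingers move at their own pace and stop on an object; "grip_force" is the grip in N (left out, the last holds). Time passes only in rows, so rows that do not move let the fingers close. It gives the time, the measured TCP pose, the force and the opening at its end, in the units of the state.
- ctrl.get_obs(): the state, without advancing time (a new reading comes with each control period).
- snapshot(name): name is "side" or "top" or "wrist"; returns the picture (480x640x3 uint8, red, green, blue); there is no depth.
- camera_params(name): a dict with "mtx" (3x3 intrinsics, pixels), "camera_from_world" (4x4, takes a point from world to camera coordinates). Camera axes: x right, y up, looking along -z (the intrinsics and any distortion apply to the point x, -y, -z); pixel columns grow to the right and rows downward; lengths in m; the calibration is good to about 2 mm. A picture is of the moment at which its call begins: read the wrist's pose just before it. camera_params takes no time and is no camera call; for the wrist camera it gives the pose at the moment of the call.
- ctrl.finish_job(): hands the job in, once; it reports no verdict.
The state is a dict: "time_s": time; "joints": joint angles; "qvel": joint speeds; "effort": joint torques, N m; "position": TCP position; "eef_rot": TCP orientation; "wrist_force": force on the tool from outside, world axes, zero at the start; "moment": the same for the moment, N m; "finger_gap": finger opening in m.
Only numpy, scipy, OpenCV 4.12 (cv2) and the standard library are available. Lean on these libraries where they do the work, as an engineer would, in place of code of your own. Each camera call takes 0.05 s, during which the arm holds its last target.

TASK

Take apart the two piles of salvaged laptop parts and lay each part flat in the middle of its own mat: heat sink on green, portable drive on blue, fan on purple, battery pack on red, charger block on yellow. The three oblong parts (drive, battery, charger) must lie lengthwise along their mats. Set everything down gently, never dropping it, and leave all five parts released and still.

Things in the scene. Friction and masses are not known exactly. Their poses are not given: they have to be found in the camera images.
- heatsink_c (a point): Centre (half-way up) of the loose copper heat sink: a copper-coloured square block with upright fins. 40 x 40 x 22 mm high. x and y run along its sides, z is up. At the start it stands on top of the drive or the fan, whichever is in the higher pile (third layer). Its place is the green mat. Weighs about 90 g (varies).
- drive_c (a point): Centre (half-way up) of the loose portable drive: a silver metal case with a blue top panel and a blank paper label. 90 x 56 x 15 mm high. x runs along its 90 mm side, y across its 56 mm width, z is up. At the start it lies second in a pile, on the battery pack or the charger. Its place is the blue mat. Weighs about 150 g (varies).
- fan_c (a point): Centre (half-way up) of the loose cooling fan: a square black frame with white blades under a round wire grille. 60 x 60 x 15 mm high. x and y run along its sides, z is up. At the start it lies second in a pile, on the battery pack or the charger. Its place is the purple mat. Weighs about 70 g (varies).
- battery_c (a point): Centre (half-way up) of the loose battery pack: a long black block with a yellow frame printed on top and a row of brass contacts at one end. 130 x 60 x 20 mm high. x runs along its 130 mm side, y across its 60 mm width, z is up. At the start it lies on the bench at the bottom of a pile. Its place is the red mat. Weighs about 280 g (varies).
- charger_c (a point): Centre (half-way up) of the loose charger block: a long plain white block with rounded edges and a black socket at one end. 120 x 52 x 20 mm high. x runs along its 120 mm side, y across its 52 mm width, z is up. At the start it lies on the bench at the bottom of a pile. Its place is the yellow mat. Weighs about 220 g (varies).
- mat_green: The green mat, fixed flat on the bench: 140 x 80 mm, 6 mm thick, its flat top 6 mm above the origin. Origin at the centre of its underside, at bench height; x runs along its 140 mm side, y along its 80 mm side. Place for the heat sink.
- mat_blue: The blue mat, fixed flat on the bench: 140 x 80 mm, 6 mm thick, its flat top 6 mm above the origin. Origin at the centre of its underside, at bench height; x runs along its 140 mm side, y along its 80 mm side. Place for the portable drive.
- mat_purple: The purple mat, fixed flat on the bench: 140 x 80 mm, 6 mm thick, its flat top 6 mm above the origin. Origin at the centre of its underside, at bench height; x runs along its 140 mm side, y along its 80 mm side. Place for the fan.
- mat_red: The red mat, fixed flat on the bench: 140 x 80 mm, 6 mm thick, its flat top 6 mm above the origin. Origin at the centre of its underside, at bench height; x runs along its 140 mm side, y along its 80 mm side. Place for the battery.
- mat_yellow: The yellow mat, fixed flat on the bench: 140 x 80 mm, 6 mm thick, its flat top 6 mm above the origin. Origin at the centre of its underside, at bench height; x runs along its 140 mm side, y along its 80 mm side. Place for the charger.

How it is judged:
At the end, for the whole second after the job is handed in: Each of the five parts rests flat (within 0.1 rad) on its own mat, its centre within 15 mm of the mat's centre and its height within 4 mm of resting on the mat; drive, battery and charger have their long side within 0.25 rad of the mat's long side (either way round); all are at rest (horizontal distance between heatsink_c and mat_green below 0.015 m and z of heatsink_c in the frame of mat_green between 0.013 and 0.021 m and angle between each of heatsink_c, drive_c, fan_c, battery_c, charger_c's own z axis and vertical below 0.1 rad and linear speed of each of heatsink, drive, fan, battery, charger below 0.02 m/s and angular speed of each of heatsink, drive, fan, battery, charger below 0.2 rad/s and horizontal distance between drive_c and mat_blue below 0.015 m and z of drive_c in the frame of mat_blue between 0.0095 and 0.0175 m and angle between the x axis of drive_c and the x axis of mat_blue, either way round below 0.25 rad and horizontal distance between fan_c and mat_purple below 0.015 m and z of fan_c in the frame of mat_purple between 0.0095 and 0.0175 m and horizontal distance between battery_c and mat_red below 0.015 m and z of battery_c in the frame of mat_red between 0.012 and 0.02 m and angle between the x axis of battery_c and the x axis of mat_red, either way round below 0.25 rad and horizontal distance between charger_c and mat_yellow below 0.015 m and z of charger_c in the frame of mat_yellow between 0.012 and 0.02 m and angle between the x axis of charger_c and the x axis of mat_yellow, either way round below 0.25 rad); the robot touches nothing.
It fails at once if the heatsink is dropped or slammed down (it arrives near the bench or a mat faster than 0.6 m/s) (height (world z) of heatsink_c below 0.029 m and linear speed of heatsink above 0.6 m/s).
It fails at once if the drive is dropped or slammed down (it arrives near the bench or a mat faster than 0.6 m/s) (height (world z) of drive_c below 0.0255 m and linear speed of drive above 0.6 m/s).
It fails at once if the fan is dropped or slammed down (it arrives near the bench or a mat faster than 0.6 m/s) (height (world z) of fan_c below 0.0255 m and linear speed of fan above 0.6 m/s).
It fails at once if the battery is dropped or slammed down (it arrives near the bench or a mat faster than 0.6 m/s) (height (world z) of battery_c below 0.028 m and linear speed of battery above 0.6 m/s).
It fails at once if the charger is dropped or slammed down (it arrives near the bench or a mat faster than 0.6 m/s) (height (world z) of charger_c below 0.028 m and linear speed of charger above 0.6 m/s).
It also fails if it takes over 128 s, if anything falls off the work surface, if the arm or the gripper's body presses on something with over 40 N, if the wrist force passes 120 N, or if a joint passes its speed limit or range.

## Working session

There is one attempt and no reset: what is moved stays moved. The work goes in short steps, Python scripts to look and compute and a tool call to move; the robot and the scene stay as the last step left them, time stands still between calls to the robot, and variables do not carry over. Pictures are saved under pics/ and viewed, and the job is handed in when it is done.

Besides the shell and the picture viewer there is one more tool, called in YAML: its name, and indented under it one key for each argument. step_arm: Moves the arm, as the interface text tells. Its arguments: {"type":"object","properties":{"deltas":{"type":"array"},"grip_force":{"type":"number"}},"required":["deltas"]}

```bash
ls; mkdir -p pics
python3 - <<'E'
from bench import ctrl, snapshot, camera_params
import cv2
o=ctrl.get_obs()
for k,v in o.items(): print(k,v)
for n in ("side","top","wrist"):
    p=camera_params(n); print(n,p)
    cv2.imwrite(f"pics/{n}0.png",cv2.cvtColor(snapshot(n),cv2.COLOR_RGB2BGR))
E
```

```text
pics
time_s 0.0
joints [ 1.09940230e+00  4.91537003e-01  1.55944662e+00 -2.79203616e-05
  1.09168546e+00 -1.05603515e-01]
qvel [-0.00069349 -0.00101395 -0.00061882 -0.00038115  0.00015543  0.00160854]
effort [ 2.96752092e-03 -6.18450522e+01 -2.61582595e+01 -1.05506974e-04
  4.19283140e-03  1.90728508e-05]
position [0.22344018 0.58345705 0.23074272]
eef_rot [ 0.12823484  0.69541372 -0.12896951  0.69521396]
wrist_force [-0.54120736  0.12613264 -0.48857037]
moment [-0.02239186  0.00537321  0.00665049]
finger_gap 0.0854499579208347
side {'mtx': array([[503.40181217,   0.        , 323.08601817],
       [  0.        , 503.40181217, 241.44049379],
       [  0.        ,   0.        ,   1.        ]]), 'camera_from_world': array([[ 9.70642097e-01, -2.40528382e-01,  1.31170780e-04,
        -4.97226082e-01],
       [ 1.20003988e-01,  4.84743487e-01,  8.66384900e-01,
        -1.10328213e-01],
       [-2.08453742e-01, -8.40933915e-01,  4.99376800e-01,
        -1.05366155e+00],
       [ 0.00000000e+00,  0.00000000e+00,  0.00000000e+00,
         1.00000000e+00]])}
top {'mtx': array([[574.97745302,  
[... 230 characters left out ...]
041, -0.00198284,  0.1667311 , -0.5387812 ],
       [-0.16667317,  0.01719338,  0.98586228, -1.25767699],
       [ 0.        ,  0.        ,  0.        ,  1.        ]])}
wrist {'mtx': array([[360.3922059 ,   0.        , 325.74585974],
       [  0.        , 360.3922059 , 237.35961356],
       [  0.        ,   0.        ,   1.        ]]), 'camera_from_world': array([[ 3.57937237e-01,  9.33745186e-01, -9.28318068e-04,
        -6.23644657e-01],
       [-8.94050463e-01,  3.42433725e-01, -2.88812939e-01,
         3.76911474e-02],
       [-2.69359804e-01,  1.04206868e-01,  9.57385097e-01,
        -3.79086890e-01],
       [ 0.00000000e+00,  0.00000000e+00,  0.00000000e+00,
         1.00000000e+00]])}
```

View pics/top0.png

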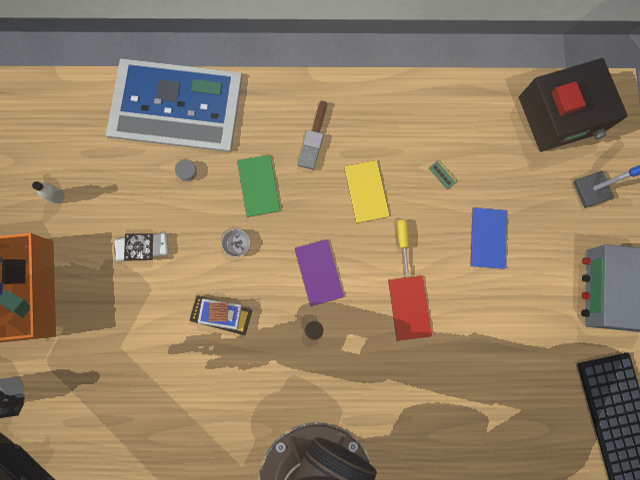

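View pics/side0.png

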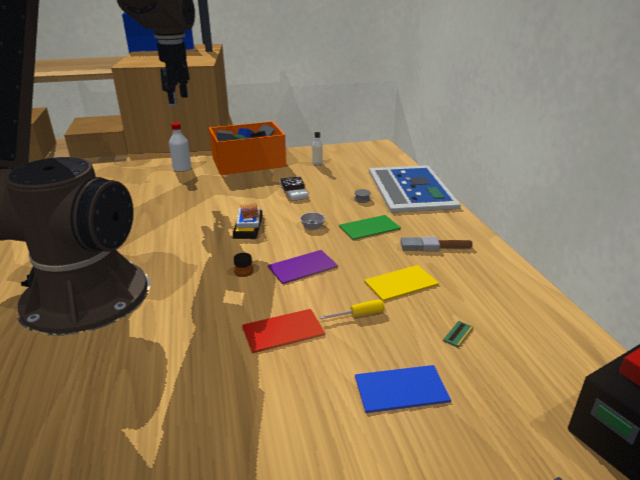

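View pics/wrist0.png

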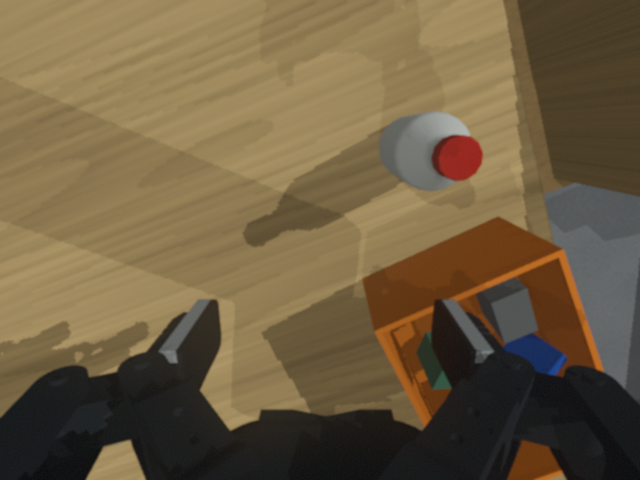

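The top view shows one pile at about (140,246), charger with the fan on it, and another at (220,314), battery, drive and heat sink. The mats are green (259,185), yellow (367,191), purple (320,272), red (410,308) and blue (489,238). The side view agrees.

```bash
cat > h.py <<'E'
import numpy as np, cv2
from scipy.spatial.transform import Rotation as R
from bench import ctrl, snapshot, camera_params
def ray(n,u,v,z,P=None):
    P=P or camera_params(n); K=P["mtx"];T=P["camera_from_world"]
    d=np.linalg.inv(K)@np.array([u,v,1.]); d=np.array([d[0],-d[1],-d[2]])
    Rm=T[:3,:3]; c=-Rm.T@T[:3,3]; w=Rm.T@d
    return c+w*(z-c[2])/w[2]
def proj(n,p,P=None):
    P=P or camera_params(n);T=P["camera_from_world"]; q=T[:3,:3]@np.asarray(p)+T[:3,3]
    q=P["mtx"]@np.array([q[0],-q[1],-q[2]]); return q[:2]/q[2]
def crop(im,u,v,w,h,s,fn):
    c=im[v:v+h,u:u+w]; cv2.imwrite(fn,cv2.cvtColor(cv2.resize(c,None,fx=s,fy=s,interpolation=cv2.INTER_CUBIC),cv2.COLOR_RGB2BGR))
E
python3 - <<'E'
from h import *
im=cv2.cvtColor(cv2.imread("pics/top0.png"),cv2.COLOR_BGR2RGB)
crop(im,100,220,160,120,5,"pics/piles.png")
hsv=cv2.cvtColor(im,cv2.COLOR_RGB2HSV)
rg={"green":(50,75),"blue":(105,125),"purple":(126,155),"red":(0,6),"yellow":(24,31)}
P=camera_params("top")
box={"green":(230,150,60,70),"blue":(460,195,60,85),"purple":(285,230,70,85),"red":(380,270,60,75),"yellow":(335,150,65,80)}
for k,(a,b) in rg.items():
    m=cv2.inRange(hsv,(a,130,60),(b,255,255)); 
    x,y,w,h=box[k]; mm=np.zeros_like(m); mm[y:y+h,x:x+w]=m[y:y+h,x:x+w]
    c=max(cv2.findContours(mm,0,2)[0],key=cv2.contourArea).reshape(-1,2)
    pts=np.array([ray("top",u,v,0.006,P)[:2] for u,v in c],np.float32)
    (cx,cy),(w,h),ang=cv2.minAreaRect(pts)
    if w<h: ang+=90; w,h=h,w
    print(k,np.round([cx,cy,w,h],4),"long axis deg",round((ang+90)%180-90,1), "r",round(np.hypot(cx,cy),3))
E
```

```text
green [0.6169 0.1648 0.     0.    ] long axis deg 0.0 r 0.639
blue [ 0.543  -0.4063  0.1376  0.079 ] long axis deg -4.8 r 0.678
purple [ 0.4055 -0.0515  0.019   0.0028] long axis deg -76.3 r 0.409
red [ 0.3807 -0.2155  0.1387  0.0798] long axis deg 7.1 r 0.438
yellow [ 0.6559 -0.1217  0.1395  0.0789] long axis deg 11.1 r 0.667
```

View pics/piles.png

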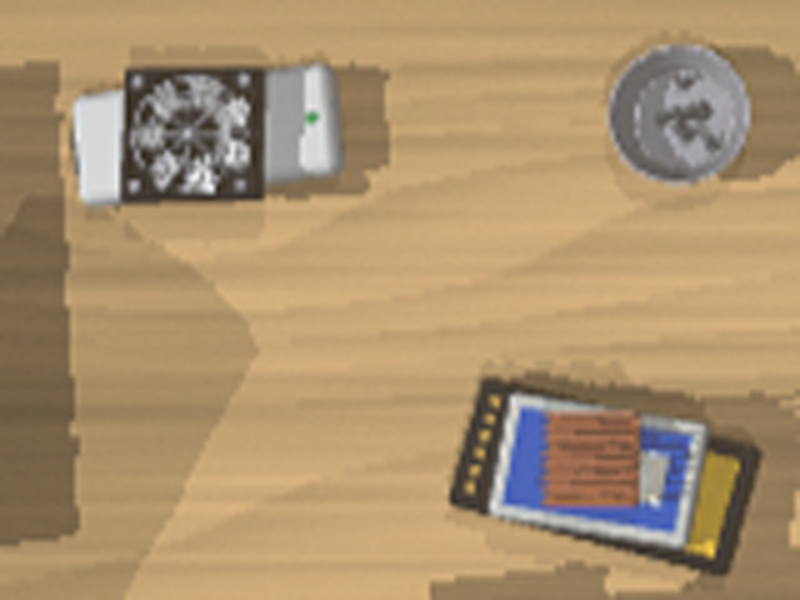

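Run:
```python
from h import *
im=cv2.cvtColor(cv2.imread("pics/top0.png"),cv2.COLOR_BGR2RGB)
hsv=cv2.cvtColor(im,cv2.COLOR_RGB2HSV)
for n,(u,v) in dict(green=(259,185),purple=(320,272),copper=(100+590//5,220+450//5),charger=(100+95//5,220+140//5),woodnear=(170,246)).items(): print(n,hsv[v,u],end=" ")
print()
P=camera_params("top")
box={"green":(230,150,60,70),"purple":(285,230,70,85)}
for k,lo,hi in (("green",(50,60,40),(80,255,255)),("purple",(126,50,40),(160,255,255))):
    m=cv2.inRange(hsv,lo,hi); x,y,w,h=box[k]; mm=np.zeros_like(m); mm[y:y+h,x:x+w]=m[y:y+h,x:x+w]
    c=max(cv2.findContours(mm,0,2)[0],key=cv2.contourArea).reshape(-1,2)
    pts=np.array([ray("top",u,v,0.006,P)[:2] for u,v in c],np.float32)
    (cx,cy),(w,h),ang=cv2.minAreaRect(pts)
    if w<h: ang+=90; w,h=h,w
    print(k,np.round([cx,cy,w,h],4),round((ang+90)%180-90,1),"r",round(np.hypot(cx,cy),3))
def quad(name,c,z):
    q=np.array([ray("top",100+a/5-.4,220+b/5-.4,z,P)[:2] for a,b in c])
    e=[np.linalg.norm(q[i]-q[(i+1)%4]) for i in range(4)]
    l=(q[1]+q[2]-q[0]-q[3])
    print(name,np.round(q.mean(0),4),"sides",np.round(e,3),"axis01 deg",round(np.degrees(np.arctan2(l[1],l[0])),1),"r",round(np.hypot(*q.mean(0)),3))
quad("fan",[(125,70),(266,69),(264,198),(121,198)],.035)
quad("charger(top)",[(76,95),(330,65),(342,178),(85,205)],.018)
quad("heatsink",[(545,413),(640,410),(638,505),(545,508)],.057)
quad("drive",[(508,390),(708,423),(690,550),(490,513)],.035)
quad("battery",[(487,378),(760,453),(727,575),(452,503)],.020)
```

```text
green [ 62 113 149] purple [142 121 145] copper [ 11 126 142] charger [ 90   1 216] woodnear [ 18  99 144] 
green [0.6697 0.135  0.1392 0.0792] 10.3 r 0.683
purple [ 0.4629 -0.0069  0.1395  0.0791] 15.3 r 0.463
fan [0.5195 0.4013] sides [0.064 0.059 0.064 0.059] axis01 deg -89.9 r 0.657
charger(top) [0.5212 0.3997] sides [0.117 0.053 0.117 0.051] axis01 deg -83.6 r 0.657
heatsink [0.3716 0.2147] sides [0.042 0.041 0.041 0.041] axis01 deg -88.4 r 0.429
drive [0.3681 0.2148] sides [0.091 0.056 0.09  0.055] axis01 deg -100.1 r 0.426
battery [0.3649 0.2137] sides [0.128 0.056 0.128 0.058] axis01 deg -105.1 r 0.423
```

```bash
cat >> h.py <<'E'
def plan(x,y,z,jaw=None,z2=None):
    """remaining move to (x,y,z), jaw direction deg (mod 180): yaw first, then translation in tool axes"""
    o=ctrl.get_obs(); p=o["position"]; r=R.from_quat(o["eef_rot"]); M=r.as_matrix()
    cur=np.degrees(np.arctan2(M[1,1],M[0,1])); 
    print("t %.2f pos"%o["time_s"],np.round(p*1000,1),"jaw %.1f"%cur,"J1 %.2f J6 %.2f"%(o["joints"][0],o["joints"][5]),"tilt(tool x, want 0,0,-1)",np.round(M[:,0],3),"gap %.4f F"%o["finger_gap"],np.round(o["wrist_force"],1))
    if jaw is None: jaw=cur
    a=np.radians(jaw)
    opts=[]
    for k in (0,180,-180):
        d=(jaw+k-cur+180)%360-180
        opts.append(d)
    for d in sorted(set(np.round(opts,2)),key=abs):
        b=np.radians(cur+d); X=np.array([0,0,-1.]);Y=np.array([np.cos(b),np.sin(b),0]);Z=np.cross(X,Y)
        T=np.c_[X,Y,Z]
        dr=(r.inv()*R.from_matrix(T)).as_rotvec(degrees=True)
        dp=np.array([x,y,z])-p
        print("  world d cm",np.round(dp*100,2),"rotvec deg",np.round(dr,1),"then tool shift cm",np.round(T.T@dp*100,2), "J6 now->",round(o["joints"][5]+np.radians(dr[0]),2),"+-dJ1")
E
python3 - <<'E'
from h import *
plan(.3716,.2147,.20,90)
E
```

```text
t 0.15 pos [223.5 583.5 230.9] jaw 69.0 J1 1.10 J6 -0.11 tilt(tool x, want 0,0,-1) [-0.    -0.001 -1.   ] gap 0.0855 F [ 0.8  0.4 -0.3]
  world d cm [ 14.81 -36.88  -3.09] rotvec deg [-21.  -0.   0.] then tool shift cm [  3.09 -36.88  14.81] J6 now-> -0.47 +-dJ1
  world d cm [ 14.81 -36.88  -3.09] rotvec deg [1.59e+02 1.00e-01 0.00e+00] then tool shift cm [  3.09  36.88 -14.81] J6 now-> 2.67 +-dJ1
```

step_arm:
  deltas:
    - [0, 0, 0, 8.4, 0, 0, 8.5]
    - [0, 0, 0, 8.4, 0, 0, 8.5]
    - [0, 0, 0, 8.4, 0, 0, 8.5]
    - [0, 0, 0, 8.4, 0, 0, 8.5]
    - [0, 0, 0, 8.4, 0, 0, 8.5]
    - [0, 0, 0, 8.4, 0, 0, 8.5]
    - [0, 0, 0, 8.4, 0, 0, 8.5]
    - [0, 0, 0, 8.4, 0, 0, 8.5]
    - [0, 1.6, 4, 0, 0, 0, 8.5]
    - [0, 1.6, 4, 0, 0, 0, 8.5]
    - [0, 1.6, 4, 0, 0, 0, 8.5]
    - [0, 1.6, 4, 0, 0, 0, 8.5]
  grip_force: 40

```text
time_s: 1.35
position: [0.2866, 0.421, 0.2271]
eef_rot: [-0.497, -0.5, 0.501, -0.501]
wrist_force: [1.6, 0.3, 0.5]
finger_gap: 0.0849
```

Run:
```python
from h import *
plan(.3716,.2147,.17,1.6)
```

```text
t 1.35 pos [286.6 421.  227.1] jaw 0.2 J1 0.84 J6 0.84 tilt(tool x, want 0,0,-1) [-0.003 -0.006 -1.   ] gap 0.0849 F [1.6 0.3 0.5]
  world d cm [  8.5  -20.63  -5.71] rotvec deg [-1.4  0.3  0.2] then tool shift cm [ 5.71  7.92 20.86] J6 now-> 0.82 +-dJ1
  world d cm [  8.5  -20.63  -5.71] rotvec deg [178.6   0.3  -0.5] then tool shift cm [  5.71  -7.92 -20.86] J6 now-> 3.96 +-dJ1
```

step_arm:
  deltas:
    - [0.7, 1, 2.6, -1.2, 0, 0, 8.5]
    - [0.7, 1, 2.6, 0, 0, 0, 8.5]
    - [0.7, 1, 2.6, 0, 0, 0, 8.5]
    - [0.7, 1, 2.6, 0, 0, 0, 8.5]
    - [0.7, 1, 2.6, 0, 0, 0, 8.5]
    - [0.7, 1, 2.6, 0, 0, 0, 8.5]
    - [0.7, 1, 2.6, 0, 0, 0, 8.5]
    - [0.7, 1, 2.6, 0, 0, 0, 8.5]
    - [0, 0, 0, 0, 0, 0, 8.5]
    - [0, 0, 0, 0, 0, 0, 8.5]

```text
time_s: 2.35
position: [0.3739, 0.2018, 0.1702]
eef_rot: [0.493, 0.505, -0.497, 0.505]
wrist_force: [-0.8, 0.6, 0.0]
finger_gap: 0.0851
```

Run:
```python
from h import *
plan(.3716,.2147,.0385,1.6)
P=camera_params("wrist"); im=snapshot("wrist")
for n,(x,y,z) in dict(hs=(.3716,.2147,.057),tcp=tuple(ctrl.get_obs()["position"])).items(): 
    uv=proj("wrist",(x,y,z),P); print(n,uv); cv2.circle(im,tuple(int(a) for a in uv),3,(0,255,0),-1)
cv2.imwrite("pics/w1.png",im[...,::-1])
```

```text
t 2.35 pos [373.9 201.8 170.2] jaw 1.2 J1 0.34 J6 0.33 tilt(tool x, want 0,0,-1) [-0.003 -0.005 -1.   ] gap 0.0851 F [-0.8  0.6  0. ]
  world d cm [ -0.23   1.29 -13.17] rotvec deg [-0.4  0.3  0.2] then tool shift cm [13.17 -0.19 -1.3 ] J6 now-> 0.32 +-dJ1
  world d cm [ -0.23   1.29 -13.17] rotvec deg [179.6   0.3  -0.5] then tool shift cm [13.17  0.19  1.3 ] J6 now-> 3.46 +-dJ1
hs [323.49654878 213.57819315]
tcp [325.68642755 301.79565635]
```

View pics/w1.png

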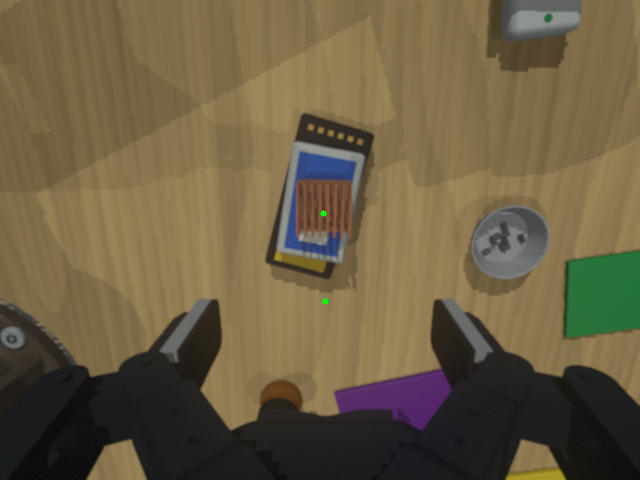

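step_arm:
  deltas:
    - [2.5, -0.1, -0.7, -0.4, 0.3, 0.2, 8.5]
    - [2.5, -0.1, -0.7, 0, 0, 0, 8.5]
    - [2.5, 0, 0, 0, 0, 0, 8.5]
    - [2.5, 0, 0, 0, 0, 0, 8.5]
    - [1.5, 0, 0, 0, 0, 0, 8.5]
    - [0.8, 0, 0, 0, 0, 0, 8.5]
    - [0, 0, 0, 0, 0, 0, 8.5]

```text
time_s: 3.1
position: [0.3713, 0.2231, 0.0451]
eef_rot: [0.493, 0.508, -0.488, 0.51]
wrist_force: [0.1, 0.6, -0.2]
finger_gap: 0.0851
```

Run:
```python
from h import *
plan(.3716,.2147,.0385,1.6)
```

```text
t 3.10 pos [371.3 223.1  45.1] jaw 2.1 J1 0.39 J6 0.35 tilt(tool x, want 0,0,-1) [ 0.007  0.003 -1.   ] gap 0.0851 F [ 0.1  0.6 -0.2]
  world d cm [ 0.03 -0.84 -0.66] rotvec deg [ 0.5 -0.2 -0.4] then tool shift cm [0.66 0.   0.84] J6 now-> 0.36 +-dJ1
  world d cm [ 0.03 -0.84 -0.66] rotvec deg [-179.5    0.6   -0.3] then tool shift cm [ 0.66 -0.   -0.84] J6 now-> -2.78 +-dJ1
```

step_arm:
  deltas:
    - [0.3, 0, 0.6, 0.5, -0.2, -0.4, 8.5]
    - [0.2, 0, 0, 0, 0, 0, 8.5]
    - [0, 0, 0, 0, 0, 0, 8.5]
    - [0, 0, 0, 0, 0, 0, 8.5]

```text
time_s: 3.5
position: [0.3723, 0.2175, 0.0417]
eef_rot: [0.494, 0.506, -0.492, 0.507]
wrist_force: [-0.9, -0.6, 0.0]
finger_gap: 0.085
```

Run:
```python
from h import *
plan(.3716,.2147,.0385,1.6)
P=camera_params("wrist"); im=snapshot("wrist")
cv2.imwrite("pics/w2.png",im[...,::-1])
```

```text
t 3.50 pos [372.3 217.5  41.7] jaw 1.6 J1 0.38 J6 0.35 tilt(tool x, want 0,0,-1) [ 0.002  0.    -1.   ] gap 0.0850 F [-0.9 -0.6  0. ]
  world d cm [-0.07 -0.28 -0.32] rotvec deg [-0.  -0.  -0.1] then tool shift cm [ 0.32 -0.08  0.28] J6 now-> 0.35 +-dJ1
  world d cm [-0.07 -0.28 -0.32] rotvec deg [180.   -0.2   0. ] then tool shift cm [ 0.32  0.08 -0.28] J6 now-> 3.49 +-dJ1
```

View pics/w2.png

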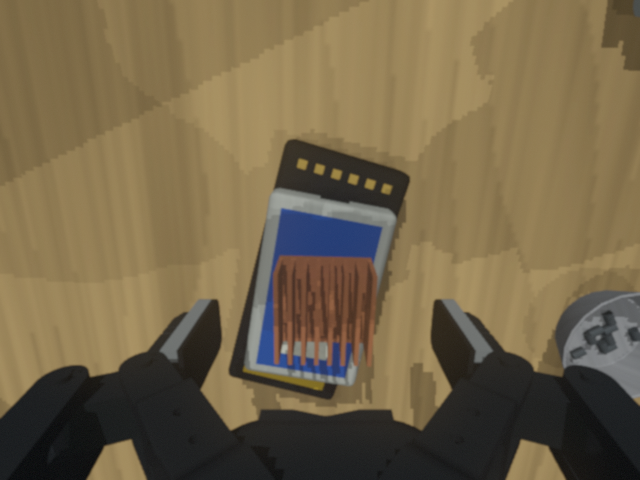

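step_arm:
  deltas:
    - [0.3, 0, 0, 0, 0, 0, 8.5]
    - [0, 0, 0, 0, 0, 0, 3]
    - [0, 0, 0, 0, 0, 0, 3]
    - [0, 0, 0, 0, 0, 0, 3]
    - [0, 0, 0, 0, 0, 0, 3]
    - [0, 0, 0, 0, 0, 0, 3]
    - [0, 0, 0, 0, 0, 0, 3]
    - [0, 0, 0, 0, 0, 0, 3]
  grip_force: 30

```text
time_s: 4.35
position: [0.3725, 0.2176, 0.0391]
eef_rot: [0.494, 0.506, -0.492, 0.507]
wrist_force: [0.1, 0.5, 1.2]
finger_gap: 0.0389
```

Run:
```python
from h import *
plan(.6697,.135,.15,1.6)
```

```text
t 4.35 pos [372.5 217.6  39.1] jaw 1.6 J1 0.38 J6 0.35 tilt(tool x, want 0,0,-1) [ 0.003  0.001 -1.   ] gap 0.0389 F [0.1 0.5 1.2]
  world d cm [29.72 -8.26 11.09] rotvec deg [-0.  -0.  -0.2] then tool shift cm [-11.09  29.47   9.08] J6 now-> 0.35 +-dJ1
  world d cm [29.72 -8.26 11.09] rotvec deg [ 1.8e+02 -3.0e-01  1.0e-01] then tool shift cm [-11.09 -29.47  -9.08] J6 now-> 3.49 +-dJ1
```

step_arm:
  deltas:
    - [-1.5, 0, 0, 0, 0, 0, 3]
    - [-2.5, 0, 0, 0, 0, 0, 3]
    - [-2.5, 0, 0, 0, 0, 0, 3]
    - [-2.5, 1, 0.3, 0, 0, 0, 3]
    - [-0.5, 2.5, 0.8, 0, 0, 0, 3]
    - [0, 3.5, 1, 0, 0, 0, 3]
    - [0, 3.5, 1, 0, 0, 0, 3]
    - [0, 3.5, 1, 0, 0, 0, 3]
    - [0, 3.5, 1, 0, 0, 0, 3]
    - [0, 3.5, 1, 0, 0, 0, 3]
    - [0, 3.5, 1, 0, 0, 0, 3]
    - [0, 2.5, 0.8, 0, 0, 0, 3]

```text
time_s: 5.55
position: [0.6497, 0.1433, 0.1365]
eef_rot: [0.491, 0.508, -0.493, 0.507]
wrist_force: [-1.1, 0.1, -1.3]
finger_gap: 0.0394
```

Run:
```python
from h import *
plan(.6697,.136,.011,1.6)
```

```text
t 5.55 pos [649.7 143.3 136.5] jaw 1.8 J1 0.12 J6 0.09 tilt(tool x, want 0,0,-1) [-0.003 -0.001 -1.   ] gap 0.0394 F [-1.1  0.1 -1.3]
  world d cm [  2.    -0.73 -12.55] rotvec deg [0.2 0.1 0.1] then tool shift cm [12.55  1.98  0.79] J6 now-> 0.09 +-dJ1
  world d cm [  2.    -0.73 -12.55] rotvec deg [-1.798e+02 -2.000e-01  1.000e-01] then tool shift cm [12.55 -1.98 -0.79] J6 now-> -3.05 +-dJ1
```

step_arm:
  deltas:
    - [0, 1.2, 0.5, 0, 0, 0, 3]
    - [0.5, 0, 0, 0, 0, 0, 3]
    - [2, 0, 0, 0, 0, 0, 3]
    - [2, 0, 0, 0, 0, 0, 3]
    - [2, 0, 0, 0, 0, 0, 3]
    - [2, 0, 0, 0, 0, 0, 3]
    - [1, 0, 0, 0, 0, 0, 3]
    - [0.3, 0, 0, 0, 0, 0, 3]
    - [0, 0, 0, 0, 0, 0, 3]

```text
time_s: 6.45
position: [0.6584, 0.1385, 0.0309]
eef_rot: [0.49, 0.509, -0.495, 0.506]
wrist_force: [-0.3, -1.0, -1.3]
finger_gap: 0.0393
```

Run:
```python
from h import *
plan(.6697,.136,.011,1.6)
```

```text
t 6.45 pos [658.4 138.5  30.9] jaw 1.7 J1 0.11 J6 0.08 tilt(tool x, want 0,0,-1) [-0.009 -0.002 -1.   ] gap 0.0393 F [-0.3 -1.  -1.3]
  world d cm [ 1.13 -0.25 -1.99] rotvec deg [0.1 0.1 0.5] then tool shift cm [1.99 1.12 0.28] J6 now-> 0.08 +-dJ1
  world d cm [ 1.13 -0.25 -1.99] rotvec deg [-1.799e+02 -8.000e-01  1.000e-01] then tool shift cm [ 1.99 -1.12 -0.28] J6 now-> -3.06 +-dJ1
```

step_arm:
  deltas:
    - [0, 1, 0.3, 0, 0, 0.5, 3]
    - [0, 0.3, 0, 0, 0, 0, 3]
    - [0, 0, 0, 0, 0, 0, 3]
    - [0.6, 0, 0, 0, 0, 0, 3]
    - [0.5, 0, 0, 0, 0, 0, 3]
    - [0, 0, 0, 0, 0, 0, 3]

```text
time_s: 7.05
position: [0.674, 0.1359, 0.0222]
eef_rot: [0.494, 0.506, -0.491, 0.509]
wrist_force: [0.4, -0.1, -1.8]
finger_gap: 0.0395
```

Run:
```python
from h import *
plan(.6697,.136,.011,1.6)
```

```text
t 7.05 pos [674.  135.9  22.2] jaw 1.7 J1 0.10 J6 0.07 tilt(tool x, want 0,0,-1) [ 0.006 -0.001 -1.   ] gap 0.0395 F [ 0.4 -0.1 -1.8]
  world d cm [-0.43  0.01 -1.12] rotvec deg [ 0.1  0.1 -0.3] then tool shift cm [ 1.12 -0.43 -0.03] J6 now-> 0.08 +-dJ1
  world d cm [-0.43  0.01 -1.12] rotvec deg [-1.799e+02  5.000e-01  1.000e-01] then tool shift cm [1.12 0.43 0.03] J6 now-> -3.06 +-dJ1
```

step_arm:
  deltas:
    - [0.4, -0.3, 0, 0, 0, -0.3, 3]
    - [0.4, 0, 0, 0, 0, 0, 3]
    - [0.2, 0, 0, 0, 0, 0, 3]
    - [0.1, 0, 0, 0, 0, 0, 3]
    - [0, 0, 0, 0, 0, 0, 3]

```text
time_s: 7.55
position: [0.6705, 0.1358, 0.0103]
eef_rot: [0.492, 0.507, -0.493, 0.508]
wrist_force: [-0.7, -1.2, -0.4]
finger_gap: 0.0394
```

Run:
```python
from h import *
plan(.6697,.136,.011,1.6)
im=snapshot("wrist")
cv2.imwrite("pics/w3.png",im[...,::-1])
```

```text
t 7.55 pos [670.5 135.8  10.3] jaw 1.7 J1 0.10 J6 0.07 tilt(tool x, want 0,0,-1) [-0.001 -0.001 -1.   ] gap 0.0394 F [-0.7 -1.2 -0.4]
  world d cm [-0.08  0.02  0.07] rotvec deg [0.1 0.1 0. ] then tool shift cm [-0.07 -0.08 -0.02] J6 now-> 0.08 +-dJ1
  world d cm [-0.08  0.02  0.07] rotvec deg [-1.799e+02 -1.000e-01  1.000e-01] then tool shift cm [-0.07  0.08  0.02] J6 now-> -3.06 +-dJ1
```

View pics/w3.png

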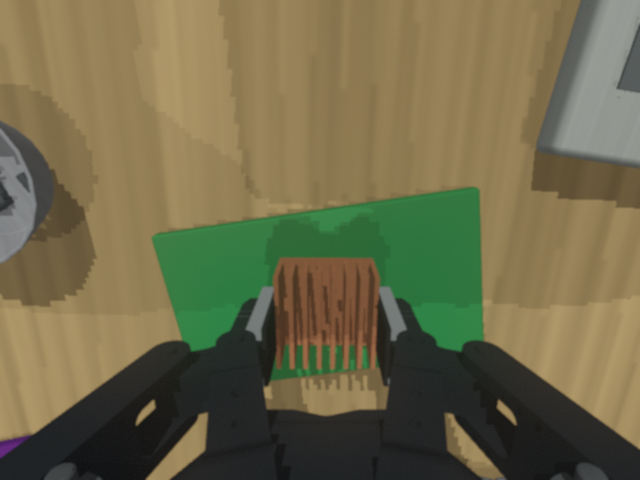

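step_arm:
  deltas:
    - [0, 0, 0, 0, 0, 0, 6]
    - [0, 0, 0, 0, 0, 0, 6]
    - [0, 0, 0, 0, 0, 0, 8.5]
    - [0, 0, 0, 0, 0, 0, 8.5]
    - [-2, 0, 0, 0, 0, 0, 8.5]
    - [-3, 0, 0, 0, 0, 0, 8.5]
    - [-3, 0, 0, 0, 0, 0, 8.5]
    - [-3, -2, 0, 0, 0, 0, 8.5]
    - [-1, -4, -1, 0, 0, 0, 8.5]
    - [0, -4, -1, 0, 0, 0, 8.5]
    - [0, -4, -1, 0, 0, 0, 8.5]
    - [0, -4, -1, 0, 0, 0, 8.5]

```text
time_s: 8.8
position: [0.4877, 0.17, 0.1343]
eef_rot: [0.494, 0.506, -0.492, 0.508]
wrist_force: [-0.3, 0.3, 0.5]
finger_gap: 0.0852
```

Run:
```python
from h import *
plan(.3681,.2148,.14,-10.1)
im=snapshot("top"); cv2.imwrite("pics/t1.png",im[...,::-1])
crop(im,190,140,160,120,5,"pics/t1c.png")
for p in [(.67,.135,.006),(.67,.135,.028)]: print(proj("top",p))
```

```text
t 8.80 pos [487.7 170.  134.3] jaw 1.5 J1 0.21 J6 0.18 tilt(tool x, want 0,0,-1) [ 0.004 -0.    -1.   ] gap 0.0852 F [-0.3  0.3  0.5]
  world d cm [-11.96   4.48   0.57] rotvec deg [11.6  0.  -0.2] then tool shift cm [ -0.57 -12.55  -2.31] J6 now-> 0.39 +-dJ1
  world d cm [-11.96   4.48   0.57] rotvec deg [-168.4    0.3    0. ] then tool shift cm [-0.57 12.55  2.31] J6 now-> -2.76 +-dJ1
[257.96562448 185.04939614]
[257.19264872 182.63635439]
```

View pics/t1c.png

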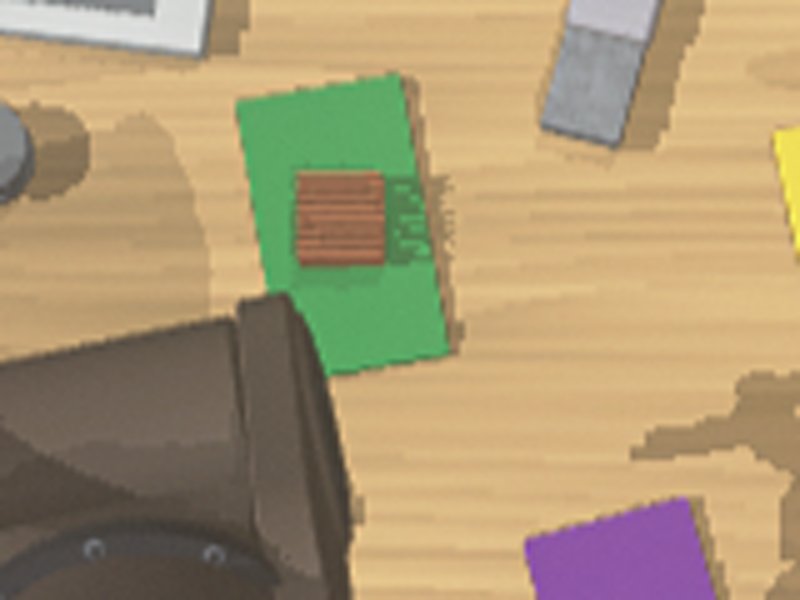

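step_arm:
  deltas:
    - [0, -1, 0, 5.8, 0, 0, 8.5]
    - [0, -2, -0.4, 5.8, 0, 0, 8.5]
    - [0, -2.5, -0.6, 0, 0, 0, 8.5]
    - [0, -2.5, -0.6, 0, 0, 0, 8.5]
    - [0, -2, -0.5, 0, 0, 0, 8.5]
    - [0, -1, -0.2, 0, 0, 0, 8.5]
    - [0, 0, 0, 0, 0, 0, 8.5]
    - [0, 0, 0, 0, 0, 0, 8.5]
  grip_force: 50

```text
time_s: 9.65
position: [0.3717, 0.2107, 0.1359]
eef_rot: [0.544, 0.452, -0.542, 0.453]
wrist_force: [1.1, -0.4, 0.4]
finger_gap: 0.0846
```

Run:
```python
from h import *
plan(.3681,.2148,.02,-10.1)
P=camera_params("wrist"); im=snapshot("wrist")
uv=proj("wrist",(.3681,.2148,.035),P); print(uv); cv2.circle(im,tuple(int(a) for a in uv),3,(0,255,0),-1)
cv2.imwrite("pics/w4.png",im[...,::-1])
```

```text
t 9.65 pos [371.7 210.7 135.9] jaw -10.4 J1 0.36 J6 0.54 tilt(tool x, want 0,0,-1) [ 0.003  0.    -1.   ] gap 0.0846 F [ 1.1 -0.4  0.4]
  world d cm [ -0.36   0.41 -11.59] rotvec deg [-0.3 -0.  -0.1] then tool shift cm [11.59 -0.43 -0.34] J6 now-> 0.54 +-dJ1
  world d cm [ -0.36   0.41 -11.59] rotvec deg [179.7  -0.2   0. ] then tool shift cm [11.59  0.43  0.34] J6 now-> 3.68 +-dJ1
[318.99056101 231.69471892]
```

View pics/w4.png

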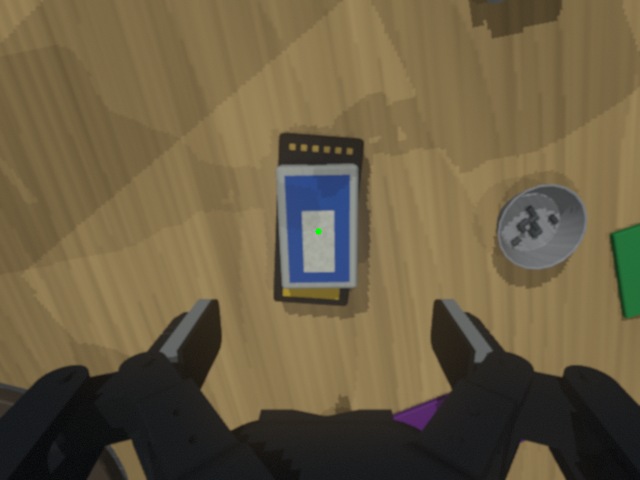

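step_arm:
  deltas:
    - [1.5, -0.4, -0.4, -0.3, 0, 0, 8.5]
    - [2.3, 0, 0, 0, 0, 0, 8.5]
    - [2.3, 0, 0, 0, 0, 0, 8.5]
    - [2, 0, 0, 0, 0, 0, 8.5]
    - [1.3, 0, 0, 0, 0, 0, 8.5]
    - [0.6, 0, 0, 0, 0, 0, 8.5]
    - [0, 0, 0, 0, 0, 0, 8.5]
    - [0, 0, 0, 0, 0, 0, 8.5]

```text
time_s: 10.5
position: [0.3767, 0.2141, 0.0322]
eef_rot: [0.546, 0.451, -0.541, 0.454]
wrist_force: [-0.0, 0.2, -0.0]
finger_gap: 0.0851
```

Run:
```python
from h import *
plan(.3681,.2160,.02,-10.1)
```

```text
t 10.50 pos [376.7 214.1  32.2] jaw -10.4 J1 0.36 J6 0.55 tilt(tool x, want 0,0,-1) [ 0.008  0.002 -1.   ] gap 0.0851 F [-0.   0.2 -0. ]
  world d cm [-0.86  0.19 -1.22] rotvec deg [-0.3 -0.2 -0.4] then tool shift cm [ 1.22 -0.88 -0.03] J6 now-> 0.54 +-dJ1
  world d cm [-0.86  0.19 -1.22] rotvec deg [179.7  -0.7   0.3] then tool shift cm [1.22 0.88 0.03] J6 now-> 3.69 +-dJ1
```

step_arm:
  deltas:
    - [0, -0.8, 0, -0.3, -0.2, -0.4, 8.5]
    - [0, 0, 0, 0, 0, 0, 8.5]
    - [0.4, 0, 0, 0, 0, 0, 8.5]
    - [0, 0, 0, 0, 0, 0, 8.5]

```text
time_s: 10.9
position: [0.369, 0.216, 0.0297]
eef_rot: [0.543, 0.454, -0.541, 0.455]
wrist_force: [0.1, 0.6, -0.2]
finger_gap: 0.0849
```

Run:
```python
from h import *
plan(.3681,.2160,.02,-10.1)
```

```text
t 10.90 pos [369.  216.   29.7] jaw -10.1 J1 0.38 J6 0.55 tilt(tool x, want 0,0,-1) [ 0.003  0.001 -1.   ] gap 0.0849 F [ 0.1  0.6 -0.2]
  world d cm [-0.09 -0.   -0.97] rotvec deg [ 0.  -0.1 -0.2] then tool shift cm [ 0.97 -0.09  0.02] J6 now-> 0.55 +-dJ1
  world d cm [-0.09 -0.   -0.97] rotvec deg [-1.8e+02  3.0e-01 -1.0e-01] then tool shift cm [ 0.97  0.09 -0.02] J6 now-> -2.59 +-dJ1
```

step_arm:
  deltas:
    - [0.5, -0.1, 0, 0, 0, 0, 8.5]
    - [0.4, 0, 0, 0, 0, 0, 8.5]
    - [0.1, 0, 0, 0, 0, 0, 8.5]
    - [0, 0, 0, 0, 0, 0, 4.8]
    - [0, 0, 0, 0, 0, 0, 4.8]
    - [0, 0, 0, 0, 0, 0, 4.8]
    - [0, 0, 0, 0, 0, 0, 4.8]
    - [0, 0, 0, 0, 0, 0, 4.8]
    - [0, 0, 0, 0, 0, 0, 4.8]

```text
time_s: 11.8
position: [0.368, 0.2162, 0.019]
eef_rot: [0.543, 0.454, -0.541, 0.455]
wrist_force: [0.5, -1.1, -2.1]
finger_gap: 0.0545
```

Run:
```python
from h import *
plan(.543,-.4063,.15,85.2)
P=camera_params("wrist"); im=snapshot("wrist")
cv2.imwrite("pics/w5.png",im[...,::-1])
```

```text
t 11.80 pos [368.  216.2  19. ] jaw -10.0 J1 0.38 J6 0.55 tilt(tool x, want 0,0,-1) [ 0.004  0.001 -1.   ] gap 0.0545 F [ 0.5 -1.1 -2.1]
  world d cm [ 17.5  -62.25  13.1 ] rotvec deg [84.8 -0.2 -0.1] then tool shift cm [-13.1   60.57 -22.65] J6 now-> 2.03 +-dJ1
  world d cm [ 17.5  -62.25  13.1 ] rotvec deg [-95.2   0.1  -0.2] then tool shift cm [-13.1  -60.57  22.65] J6 now-> -1.11 +-dJ1
```

View pics/w5.png

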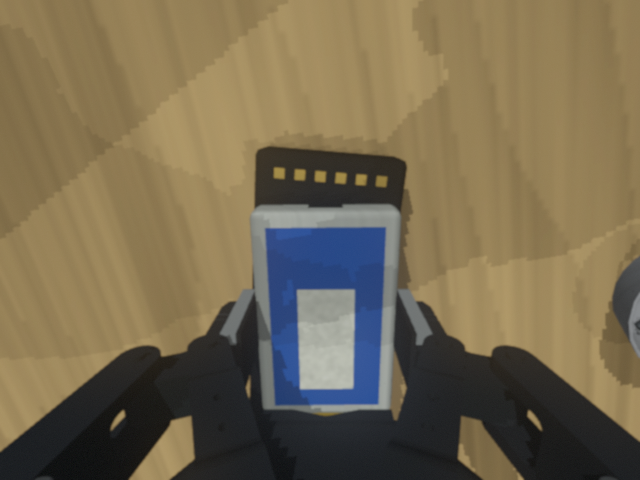

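step_arm:
  deltas:
    - [-1.5, 0, 0, 0, 0, 0, 4.8]
    - [-2, 0, 0, 0, 0, 0, 4.8]
    - [-2, 0, 0, 8.5, 0, 0, 4.8]
    - [-2, 0, 0, 8.5, 0, 0, 4.8]
    - [-2, 0, 0, 8.5, 0, 0, 4.8]
    - [-2, 0, 0, 8.5, 0, 0, 4.8]
    - [-1, 0, 0, 8.5, 0, 0, 4.8]
    - [-0.5, 0, 0, 8.5, 0, 0, 4.8]
    - [0, 0, 0, 8.5, 0, 0, 4.8]
    - [0, 0, 0, 8.5, 0, 0, 4.8]
    - [0, 0, 0, 8.5, 0, 0, 4.8]
    - [0, 0, 0, 8.5, 0, 0, 4.8]

```text
time_s: 13.05
position: [0.366, 0.2154, 0.1538]
eef_rot: [0.706, -0.038, -0.706, -0.038]
wrist_force: [-0.0, 0.7, -1.9]
finger_gap: 0.0547
```

Run:
```python
from h import *
plan(.543,-.4063,.12,85.2)
```

```text
t 13.05 pos [366.  215.4 153.8] jaw -96.2 J1 0.38 J6 2.06 tilt(tool x, want 0,0,-1) [ 0. -0. -1.] gap 0.0547 F [-0.   0.7 -1.9]
  world d cm [ 17.7  -62.17  -3.38] rotvec deg [-1.4 -0.  -0. ] then tool shift cm [  3.38  60.47 -22.84] J6 now-> 2.03 +-dJ1
  world d cm [ 17.7  -62.17  -3.38] rotvec deg [178.6  -0.    0. ] then tool shift cm [  3.38 -60.47  22.84] J6 now-> 5.17 +-dJ1
```

step_arm:
  deltas:
    - [0, 2, -2, -1.4, 0, 0, 4.8]
    - [0, 3.2, -3, 0, 0, 0, 4.8]
    - [0, 3.5, -3, 0, 0, 0, 4.8]
    - [0, 4, -2.5, 0, 0, 0, 4.8]
    - [0, 4.3, -2, 0, 0, 0, 4.8]
    - [0, 4.3, -2, 0, 0, 0, 4.8]
    - [0, 4.3, -1.5, 0, 0, 0, 4.8]
    - [0, 4.3, -1.5, 0, 0, 0, 4.8]
    - [0, 4.3, -1.5, 0, 0, 0, 4.8]
    - [0, 4.3, -1, 0, 0, 0, 4.8]
    - [0, 4.3, -1, 0, 0, 0, 4.8]
    - [0, 3, -1, 0, 0, 0, 4.8]

```text
time_s: 14.25
position: [0.5471, -0.2776, 0.1515]
eef_rot: [-0.705, 0.03, 0.708, 0.031]
wrist_force: [-0.2, -0.1, -1.6]
finger_gap: 0.0546
```

Run:
```python
from h import *
plan(.543,-.4063,.04,85.2)
```

```text
t 14.25 pos [ 547.1 -277.6  151.5] jaw -94.9 J1 -0.58 J6 1.08 tilt(tool x, want 0,0,-1) [-0.003  0.001 -1.   ] gap 0.0546 F [-0.2 -0.1 -1.6]
  world d cm [ -0.41 -12.87 -11.15] rotvec deg [-0.1  0.2  0.1] then tool shift cm [11.15 12.86 -0.66] J6 now-> 1.08 +-dJ1
  world d cm [ -0.41 -12.87 -11.15] rotvec deg [ 1.799e+02  1.000e-01 -3.000e-01] then tool shift cm [ 11.15 -12.86   0.66] J6 now-> 4.22 +-dJ1
```

step_arm:
  deltas:
    - [1, 4, -0.2, 0, 0, 0, 4.8]
    - [1.5, 3, -0.2, 0, 0, 0, 4.8]
    - [2, 2.5, -0.2, 0, 0, 0, 4.8]
    - [2, 1.5, 0, 0, 0, 0, 4.8]
    - [2, 0.5, 0, 0, 0, 0, 4.8]
    - [1.5, 0, 0, 0, 0, 0, 4.8]
    - [0.5, 0, 0, 0, 0, 0, 4.8]
    - [0, 0, 0, 0, 0, 0, 4.8]

```text
time_s: 15.05
position: [0.5407, -0.4014, 0.0394]
eef_rot: [-0.705, 0.031, 0.708, 0.033]
wrist_force: [-0.2, -0.0, -2.2]
finger_gap: 0.0547
```

Run:
```python
from h import *
plan(.543,-.4063,.006,85.2)
```

```text
t 15.05 pos [ 540.7 -401.4   39.4] jaw -95.2 J1 -0.74 J6 0.93 tilt(tool x, want 0,0,-1) [-0.005  0.003 -1.   ] gap 0.0547 F [-0.2 -0.  -2.2]
  world d cm [ 0.23 -0.49 -3.34] rotvec deg [-0.4  0.3  0.2] then tool shift cm [ 3.34  0.47 -0.27] J6 now-> 0.92 +-dJ1
  world d cm [ 0.23 -0.49 -3.34] rotvec deg [179.6   0.2  -0.5] then tool shift cm [ 3.34 -0.47  0.27] J6 now-> 4.06 +-dJ1
```

step_arm:
  deltas:
    - [0, 0.5, -0.2, -0.4, 0.3, 0.2, 4.8]
    - [0.8, 0, 0, 0, 0, 0, 4.8]
    - [1, 0, 0, 0, 0, 0, 4.8]
    - [0.6, 0, 0, 0, 0, 0, 4.8]
    - [0, 0, 0, 0, 0, 0, 4.8]
    - [0, 0, 0, 0, 0, 0, 4.8]

```text
time_s: 15.65
position: [0.5439, -0.4062, 0.0161]
eef_rot: [0.708, -0.03, -0.705, -0.028]
wrist_force: [-0.1, -0.2, -1.2]
finger_gap: 0.0546
```

Run:
```python
from h import *
plan(.543,-.4063,.0055,85.2)
im=snapshot("wrist")
cv2.imwrite("pics/w6.png",im[...,::-1])
```

```text
t 15.65 pos [ 543.9 -406.2   16.1] jaw -94.7 J1 -0.74 J6 0.91 tilt(tool x, want 0,0,-1) [ 0.003 -0.003 -1.   ] gap 0.0546 F [-0.1 -0.2 -1.2]
  world d cm [-0.09 -0.01 -1.06] rotvec deg [ 0.1 -0.2 -0.2] then tool shift cm [1.06 0.02 0.09] J6 now-> 0.92 +-dJ1
  world d cm [-0.09 -0.01 -1.06] rotvec deg [-179.9    0.3   -0.3] then tool shift cm [ 1.06 -0.02 -0.09] J6 now-> -2.22 +-dJ1
```

View pics/w6.png

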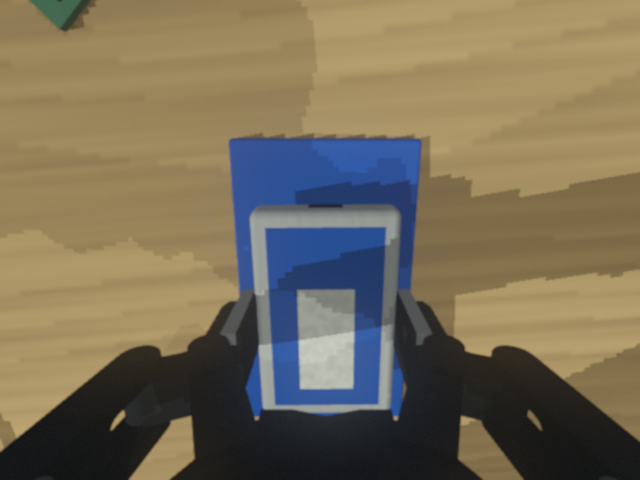

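Aligned with the blue mat: the drive spans columns 250–400 and the mat 232–418. I'll lower the last centimetre.

step_arm:
  deltas:
    - [0.4, 0, 0, 0, -0.2, -0.2, 4.8]
    - [0.3, 0, 0, 0, 0, 0, 4.8]
    - [0.3, 0, 0, 0, 0, 0, 4.8]
    - [0.1, 0, 0, 0, 0, 0, 4.8]
    - [0, 0, 0, 0, 0, 0, 4.8]

```text
time_s: 16.2
position: [0.5441, -0.4065, 0.0051]
eef_rot: [0.707, -0.029, -0.706, -0.029]
wrist_force: [-1.4, 2.6, 2.2]
finger_gap: 0.0543
```

Run:
```python
from h import *
plan(.543,-.4063,.0055,85.2)
```

```text
t 16.20 pos [ 544.1 -406.5    5.1] jaw -94.7 J1 -0.74 J6 0.91 tilt(tool x, want 0,0,-1) [ 0.  0. -1.] gap 0.0543 F [-1.4  2.6  2.2]
  world d cm [-0.11  0.02  0.04] rotvec deg [ 0.1 -0.   0. ] then tool shift cm [-0.04 -0.01  0.11] J6 now-> 0.92 +-dJ1
  world d cm [-0.11  0.02  0.04] rotvec deg [-179.9   -0.    -0. ] then tool shift cm [-0.04  0.01 -0.11] J6 now-> -2.23 +-dJ1
```

step_arm:
  deltas:
    - [0, 0, 0, 0, 0, 0, 7]
    - [0, 0, 0, 0, 0, 0, 8.5]
    - [0, 0, 0, 0, 0, 0, 8.5]
    - [-2, 0, 0, 0, 0, 0, 8.5]
    - [-3, 0, 0, 0, 0, 0, 8.5]
    - [-3, 0, 0, -8.5, 0, 0, 8.5]
    - [-3, 0, 0, -8.5, 0, 0, 8.5]
    - [-3, 0, 0, -8.5, 0, 0, 8.5]
    - [0, 0, 0, -8.5, 0, 0, 8.5]
    - [0, 0, 0, -8.5, 0, 0, 8.5]
    - [0, 0, 0, -8.5, 0, 0, 8.5]
    - [0, 0, 0, -8.5, 0, 0, 8.5]

```text
time_s: 17.4
position: [0.5446, -0.407, 0.1529]
eef_rot: [0.626, 0.329, -0.625, 0.332]
wrist_force: [-0.2, 0.5, -0.3]
finger_gap: 0.0852
```

Run:
```python
from h import *
plan(.3649,.2137,.15,-15.1)
```

```text
t 17.40 pos [ 544.6 -407.   152.9] jaw -34.3 J1 -0.74 J6 -0.14 tilt(tool x, want 0,0,-1) [ 0.003 -0.002 -1.   ] gap 0.0852 F [-0.2  0.5 -0.3]
  world d cm [-17.97  62.07  -0.29] rotvec deg [-19.2   0.1  -0.2] then tool shift cm [  0.29 -33.52 -55.24] J6 now-> -0.48 +-dJ1
  world d cm [-17.97  62.07  -0.29] rotvec deg [ 1.608e+02 -3.000e-01 -1.000e-01] then tool shift cm [ 0.29 33.52 55.24] J6 now-> 2.67 +-dJ1
```

step_arm:
  deltas:
    - [0, 0, 0, -6.4, 0, 0, 8.5]
    - [0, 0, 0, -6.4, 0, 0, 8.5]
    - [0, -0.8, -1.8, -6.4, 0, 0, 8.5]
    - [0, -1.6, -3.6, 0, 0, 0, 8.5]
    - [0, -1.8, -4.2, 0, 0, 0, 8.5]
    - [0, -1.8, -4.2, 0, 0, 0, 8.5]
    - [0, -1.8, -4.2, 0, 0, 0, 8.5]
    - [0, -1.8, -4.2, 0, 0, 0, 8.5]
    - [0, -1.8, -4.2, 0, 0, 0, 8.5]
    - [0, -1.8, -4.2, 0, 0, 0, 8.5]
    - [0, -1.8, -4.2, 0, 0, 0, 8.5]
    - [0, -2.5, -3.5, 0, 0, 0, 8.5]

```text
time_s: 18.6
position: [0.4686, 0.0165, 0.1518]
eef_rot: [0.56, 0.429, -0.557, 0.437]
wrist_force: [1.8, 0.6, -0.3]
finger_gap: 0.0849
```

Run:
```python
from h import *
plan(.3649,.2137,.13,-15.1)
```

```text
t 18.60 pos [468.6  16.5 151.8] jaw -14.4 J1 -0.10 J6 0.15 tilt(tool x, want 0,0,-1) [ 0.011 -0.006 -1.   ] gap 0.0849 F [ 1.8  0.6 -0.3]
  world d cm [-10.37  19.72  -2.18] rotvec deg [ 0.7  0.2 -0.7] then tool shift cm [  2.18 -15.15 -16.34] J6 now-> 0.17 +-dJ1
  world d cm [-10.37  19.72  -2.18] rotvec deg [-179.3    1.1    0.3] then tool shift cm [ 2.18 15.15 16.34] J6 now-> -2.98 +-dJ1
```

step_arm:
  deltas:
    - [0.3, -3, -3.2, 0.7, 0, -0.5, 8.5]
    - [0.3, -3, -3.2, 0, 0, 0, 8.5]
    - [0.3, -3, -3.2, 0, 0, 0, 8.5]
    - [0.3, -2.8, -3, 0, 0, 0, 8.5]
    - [0.3, -1.5, -1.8, 0, 0, 0, 8.5]
    - [0.3, -0.4, -0.5, 0, 0, 0, 8.5]
    - [0, 0, 0, 0, 0, 0, 8.5]
    - [0, 0, 0, 0, 0, 0, 8.5]

```text
time_s: 19.4
position: [0.3697, 0.2056, 0.1338]
eef_rot: [0.562, 0.429, -0.558, 0.434]
wrist_force: [0.7, 0.1, 0.4]
finger_gap: 0.0852
```

Run:
```python
from h import *
plan(.3649,.2137,.005,-15.1)
P=camera_params("wrist"); im=snapshot("wrist")
cv2.imwrite("pics/w7r.png",im[...,::-1])
uv=proj("wrist",(.3649,.2137,.02),P); print(uv); cv2.circle(im,tuple(int(a) for a in uv),3,(0,255,0),-1)
cv2.imwrite("pics/w7.png",im[...,::-1]); np.savez("w7.npz",**P)
```

```text
t 19.40 pos [369.7 205.6 133.8] jaw -14.8 J1 0.35 J6 0.62 tilt(tool x, want 0,0,-1) [ 0.008 -0.003 -1.   ] gap 0.0852 F [0.7 0.1 0.4]
  world d cm [ -0.48   0.81 -12.88] rotvec deg [ 0.3  0.  -0.5] then tool shift cm [12.88 -0.67 -0.66] J6 now-> 0.63 +-dJ1
  world d cm [ -0.48   0.81 -12.88] rotvec deg [-1.797e+02  8.000e-01  1.000e-01] then tool shift cm [12.88  0.67  0.66] J6 now-> -2.52 +-dJ1
[314.85827184 222.47707429]
```

View pics/w7.png

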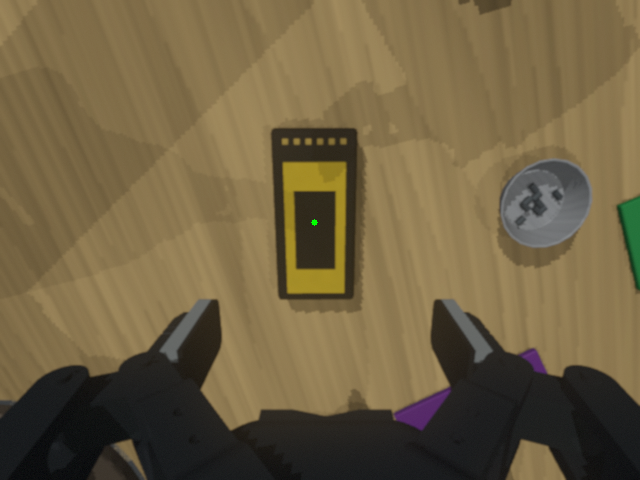

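Run:
```python
from h import *
P=dict(np.load("w7.npz"))
q=np.array([ray("wrist",u,v,.02,P)[:2] for u,v in [(272,128),(357,128),(353.5,298),(279.5,298)]])
l=q[0]+q[1]-q[2]-q[3]
print(q.mean(0),[round(np.linalg.norm(q[i]-q[(i+1)%4]),4) for i in range(4)],np.degrees(np.arctan2(l[1],l[0])))
```

```text
[0.36613708 0.21613702] [np.float64(0.0578), np.float64(0.1274), np.float64(0.0579), np.float64(0.1271)] 75.3826449605611
```

step_arm:
  deltas:
    - [1.5, -0.5, -0.9, 0.2, 0, -0.5, 8.5]
    - [2.3, 0, 0, 0, 0, 0, 8.5]
    - [2.3, 0, 0, 0, 0, 0, 8.5]
    - [2.3, 0, 0, 0, 0, 0, 8.5]
    - [1.3, 0, 0, 0, 0, 0, 8.5]
    - [0.5, 0, 0, 0, 0, 0, 8.5]
    - [0, 0, 0, 0, 0, 0, 8.5]
    - [0, 0, 0, 0, 0, 0, 8.5]
  grip_force: 70

```text
time_s: 20.25
position: [0.3742, 0.2097, 0.03]
eef_rot: [0.566, 0.426, -0.562, 0.428]
wrist_force: [0.2, 0.8, -0.4]
finger_gap: 0.0849
```

Run:
```python
from h import *
plan(.366,.216,.003,-14.6)
```

```text
t 20.25 pos [374.2 209.7  30. ] jaw -15.7 J1 0.36 J6 0.63 tilt(tool x, want 0,0,-1) [ 0.005  0.001 -1.   ] gap 0.0849 F [ 0.2  0.8 -0.4]
  world d cm [-0.82  0.63 -2.7 ] rotvec deg [-1.1 -0.2 -0.3] then tool shift cm [ 2.7  -0.95 -0.41] J6 now-> 0.61 +-dJ1
  world d cm [-0.82  0.63 -2.7 ] rotvec deg [178.8  -0.4   0.2] then tool shift cm [2.7  0.95 0.41] J6 now-> 3.75 +-dJ1
```

step_arm:
  deltas:
    - [0, -0.9, -0.4, -1.1, -0.2, -0.3, 8.5]
    - [0, 0, 0, 0, 0, 0, 8.5]
    - [0.6, 0, 0, 0, 0, 0, 8.5]
    - [0.5, 0, 0, 0, 0, 0, 8.5]
    - [0, 0, 0, 0, 0, 0, 8.5]

```text
time_s: 20.75
position: [0.3669, 0.2169, 0.0202]
eef_rot: [0.56, 0.432, -0.558, 0.433]
wrist_force: [0.1, -0.3, -0.3]
finger_gap: 0.0849
```

Run:
```python
from h import *
plan(.366,.216,.003,-14.6)
```

```text
t 20.75 pos [366.9 216.9  20.2] jaw -14.5 J1 0.38 J6 0.63 tilt(tool x, want 0,0,-1) [ 0.003  0.001 -1.   ] gap 0.0849 F [ 0.1 -0.3 -0.3]
  world d cm [-0.09 -0.09 -1.72] rotvec deg [ 0.1 -0.1 -0.1] then tool shift cm [ 1.72 -0.06  0.11] J6 now-> 0.63 +-dJ1
  world d cm [-0.09 -0.09 -1.72] rotvec deg [-1.799e+02  2.000e-01 -1.000e-01] then tool shift cm [ 1.72  0.06 -0.11] J6 now-> -2.51 +-dJ1
```

step_arm:
  deltas:
    - [0.6, 0, 0, 0, 0, 0, 8.5]
    - [0.6, 0, 0, 0, 0, 0, 8.5]
    - [0.4, 0, 0, 0, 0, 0, 8.5]
    - [0.1, 0, 0, 0, 0, 0, 8.5]
    - [0, 0, 0, 0, 0, 0, 5.2]
    - [0, 0, 0, 0, 0, 0, 5.2]
    - [0, 0, 0, 0, 0, 0, 5.2]
    - [0, 0, 0, 0, 0, 0, 5.2]
    - [0, 0, 0, 0, 0, 0, 5.2]
    - [0, 0, 0, 0, 0, 0, 5.2]

```text
time_s: 21.75
position: [0.3667, 0.2167, 0.0017]
eef_rot: [0.56, 0.432, -0.559, 0.433]
wrist_force: [0.4, 0.7, -3.1]
finger_gap: 0.0583
```

Run:
```python
from h import *
plan(.3807,-.2155,.12,97.1)
```

```text
t 21.75 pos [366.7 216.7   1.7] jaw -14.5 J1 0.38 J6 0.63 tilt(tool x, want 0,0,-1) [ 0.002  0.001 -1.   ] gap 0.0583 F [ 0.4  0.7 -3.1]
  world d cm [  1.4  -43.22  11.83] rotvec deg [68.4 -0.1 -0.1] then tool shift cm [-11.83  43.07   3.95] J6 now-> 1.83 +-dJ1
  world d cm [  1.4  -43.22  11.83] rotvec deg [-1.116e+02  1.000e-01 -1.000e-01] then tool shift cm [-11.83 -43.07  -3.95] J6 now-> -1.32 +-dJ1
```

step_arm:
  deltas:
    - [-1, 0, 0, 0, 0, 0, 5.2]
    - [-2, 0, 0, 0, 0, 0, 5.2]
    - [-2, 0, 0, 0, 0, 0, 5.2]
    - [-2, 0, 0, 6, 0, 0, 5.2]
    - [-2, 0, 0, 8, 0, 0, 5.2]
    - [-2, 0, 0, 8, 0, 0, 5.2]
    - [-1, 0, 0, 8, 0, 0, 5.2]
    - [-0.5, 0, 0, 8, 0, 0, 5.2]
    - [0, 0, 0, 8, 0, 0, 5.2]
    - [0, 0, 0, 8, 0, 0, 5.2]
    - [0, 0, 0, 8, 0, 0, 5.2]
    - [0, 0, 0, 6, 0, 0, 5.2]

```text
time_s: 22.95
position: [0.3639, 0.2157, 0.139]
eef_rot: [0.708, 0.03, -0.705, 0.029]
wrist_force: [-0.1, -0.7, -2.9]
finger_gap: 0.0581
```

Run:
```python
from h import *
plan(.49,0,.14,97.1)
im=snapshot("wrist")
cv2.imwrite("pics/w8.png",im[...,::-1])
```

```text
t 22.95 pos [363.9 215.7 139. ] jaw -85.2 J1 0.38 J6 1.87 tilt(tool x, want 0,0,-1) [ 0.003  0.001 -1.   ] gap 0.0581 F [-0.1 -0.7 -2.9]
  world d cm [ 12.61 -21.57   0.1 ] rotvec deg [-2.3 -0.2  0. ] then tool shift cm [-0.1  22.97 -9.84] J6 now-> 1.83 +-dJ1
  world d cm [ 12.61 -21.57   0.1 ] rotvec deg [1.777e+02 1.000e-01 3.000e-01] then tool shift cm [ -0.1  -22.97   9.84] J6 now-> 4.97 +-dJ1
```

View pics/w8.png

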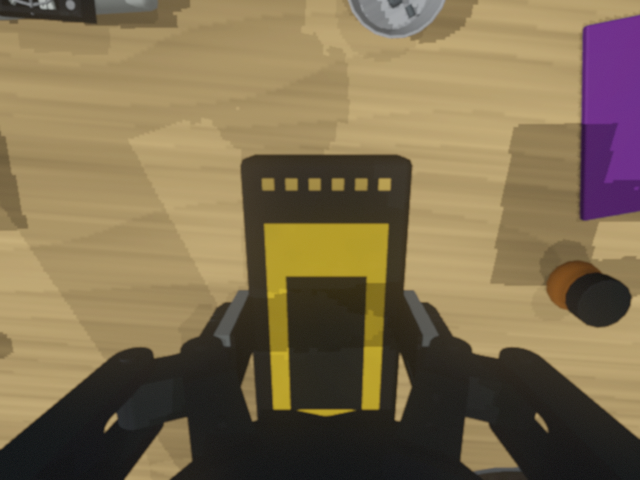

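step_arm:
  deltas:
    - [0, 2, -1.2, -2.3, 0, 0, 5.2]
    - [0, 3.5, -2, 0, 0, 0, 5.2]
    - [0, 4, -2, 0, 0, 0, 5.2]
    - [0, 4.3, -2, 0, 0, 0, 5.2]
    - [0, 4.3, -1.5, 0, 0, 0, 5.2]
    - [0, 4.3, -0.5, 0, 0, 0, 5.2]
    - [0, 4.3, 1, 0, 0, 0, 5.2]
    - [0, 4.2, 2, 0, 0, 0, 5.2]
    - [0, 4, 2.5, 0, 0, 0, 5.2]
    - [0, 3.5, 2.5, 0, 0, 0, 5.2]
    - [0, 2.5, 1.8, 0, 0, 0, 5.2]
    - [0, 1, 0.8, 0, 0, 0, 5.2]

```text
time_s: 24.2
position: [0.4059, -0.2198, 0.1442]
eef_rot: [0.707, 0.055, -0.703, 0.055]
wrist_force: [0.5, 0.3, -3.1]
finger_gap: 0.0582
```

Run:
```python
from h import *
plan(.3807,-.2155,.04,97.1)
```

```text
t 24.20 pos [ 405.9 -219.8  144.2] jaw -81.1 J1 -0.64 J6 0.77 tilt(tool x, want 0,0,-1) [ 0.007  0.    -1.   ] gap 0.0582 F [ 0.5  0.3 -3.1]
  world d cm [ -2.52   0.43 -10.42] rotvec deg [ 1.8 -0.4 -0. ] then tool shift cm [10.42 -0.73  2.45] J6 now-> 0.8 +-dJ1
  world d cm [ -2.52   0.43 -10.42] rotvec deg [-1.782e+02  1.000e-01 -6.000e-01] then tool shift cm [10.42  0.73 -2.45] J6 now-> -2.34 +-dJ1
```

step_arm:
  deltas:
    - [0.5, -0.5, 1.5, 1.8, -0.4, 0, 5.2]
    - [1.5, 0, 0.8, 0, 0, 0, 5.2]
    - [2, 0, 0, 0, 0, 0, 5.2]
    - [2, 0, 0, 0, 0, 0, 5.2]
    - [2, 0, 0, 0, 0, 0, 5.2]
    - [1.2, 0, 0, 0, 0, 0, 5.2]
    - [0.5, 0, 0, 0, 0, 0, 5.2]
    - [0, 0, 0, 0, 0, 0, 5.2]

```text
time_s: 25.0
position: [0.3795, -0.2208, 0.048]
eef_rot: [0.706, 0.047, -0.705, 0.05]
wrist_force: [-0.3, -0.3, -1.9]
finger_gap: 0.0583
```

Run:
```python
from h import *
plan(.3807,-.2155,.008,97.1)
im=snapshot("wrist")
cv2.imwrite("pics/w9.png",im[...,::-1])
```

```text
t 25.00 pos [ 379.5 -220.8   48. ] jaw -82.1 J1 -0.68 J6 0.76 tilt(tool x, want 0,0,-1) [ 0.002 -0.003 -1.   ] gap 0.0583 F [-0.3 -0.3 -1.9]
  world d cm [ 0.12  0.53 -4.  ] rotvec deg [ 0.8 -0.1 -0.2] then tool shift cm [ 4.   -0.51 -0.18] J6 now-> 0.77 +-dJ1
  world d cm [ 0.12  0.53 -4.  ] rotvec deg [-1.792e+02  3.000e-01 -1.000e-01] then tool shift cm [4.   0.51 0.18] J6 now-> -2.37 +-dJ1
```

View pics/w9.png

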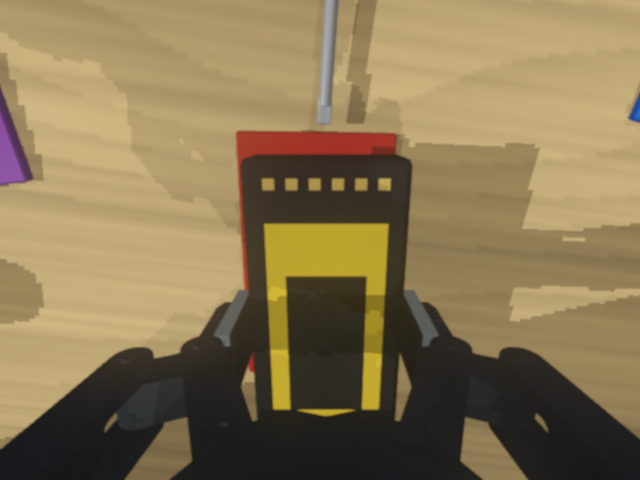

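step_arm:
  deltas:
    - [0, -0.5, -0.2, 0.8, -0.1, -0.2, 5.2]
    - [0.7, 0, 0, 0, 0, 0, 5.2]
    - [1, 0, 0, 0, 0, 0, 5.2]
    - [0.8, 0, 0, 0, 0, 0, 5.2]
    - [0.3, 0, 0, 0, 0, 0, 5.2]
    - [0, 0, 0, 0, 0, 0, 5.2]
    - [0, 0, 0, 0, 0, 0, 5.2]

```text
time_s: 25.75
position: [0.3818, -0.2155, 0.0194]
eef_rot: [0.706, 0.043, -0.705, 0.044]
wrist_force: [0.6, -0.3, -1.7]
finger_gap: 0.0581
```

Run:
```python
from h import *
plan(.3807,-.2155,.008,97.1)
im=snapshot("wrist")
cv2.imwrite("pics/w10.png",im[...,::-1])
```

```text
t 25.75 pos [ 381.8 -215.5   19.4] jaw -82.9 J1 -0.66 J6 0.78 tilt(tool x, want 0,0,-1) [ 0.002 -0.001 -1.   ] gap 0.0581 F [ 0.6 -0.3 -1.7]
  world d cm [-0.11  0.   -1.14] rotvec deg [-0.  -0.1 -0.1] then tool shift cm [ 1.14 -0.01  0.11] J6 now-> 0.78 +-dJ1
  world d cm [-0.11  0.   -1.14] rotvec deg [ 1.8e+02 -1.0e-01  2.0e-01] then tool shift cm [ 1.14  0.01 -0.11] J6 now-> 3.92 +-dJ1
```

View pics/w10.png

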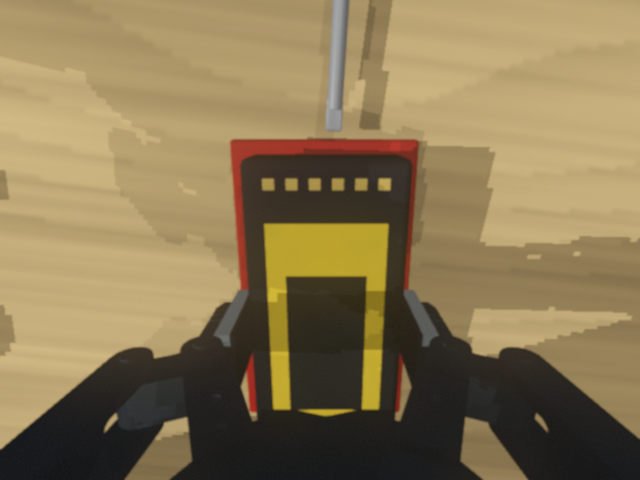

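The battery (columns 240–410) sits centred inside the red mat (232–418), and the screwdriver tip stays clear of it. Lowering.

step_arm:
  deltas:
    - [0.4, 0, 0.1, 0, 0, 0, 5.2]
    - [0.4, 0, 0, 0, 0, 0, 5.2]
    - [0.3, 0, 0, 0, 0, 0, 5.2]
    - [0.1, 0, 0, 0, 0, 0, 5.2]
    - [0, 0, 0, 0, 0, 0, 5.2]

```text
time_s: 26.3
position: [0.3811, -0.216, 0.0075]
eef_rot: [0.707, 0.043, -0.705, 0.044]
wrist_force: [-0.4, 1.4, 2.2]
finger_gap: 0.0582
```

Run:
```python
from h import *
plan(.3807,-.2155,.0075,97.1)
```

```text
t 26.30 pos [ 381.1 -216.     7.5] jaw -82.9 J1 -0.67 J6 0.78 tilt(tool x, want 0,0,-1) [ 0.004 -0.002 -1.   ] gap 0.0582 F [-0.4  1.4  2.2]
  world d cm [-0.04  0.05 -0.  ] rotvec deg [-0.  -0.2 -0.2] then tool shift cm [ 0.   -0.05  0.03] J6 now-> 0.78 +-dJ1
  world d cm [-0.04  0.05 -0.  ] rotvec deg [180.   -0.3   0.3] then tool shift cm [ 0.    0.05 -0.03] J6 now-> 3.92 +-dJ1
```

step_arm:
  deltas:
    - [0, 0, 0, 0, 0, 0, 7]
    - [0, 0, 0, 0, 0, 0, 8.5]
    - [0, 0, 0, 0, 0, 0, 8.5]
    - [-2, 0, 0, 0, 0, 0, 8.5]
    - [-3, 0, 0, 0, 0, 0, 8.5]
    - [-3, 0, 0, -8, 0, 0, 8.5]
    - [-3, 0, 0, -8.5, 0, 0, 8.5]
    - [-3, 0, 0, -8.5, 0, 0, 8.5]
    - [0, 0, 0, -8.5, 0, 0, 8.5]
    - [0, 0, 0, -8.5, 0, 0, 8.5]
    - [0, 0, 0, -8.5, 0, 0, 8.5]
    - [0, 0, 0, -8.5, 0, 0, 8.5]

```text
time_s: 27.5
position: [0.3806, -0.2157, 0.1539]
eef_rot: [0.591, 0.388, -0.589, 0.392]
wrist_force: [-0.2, 0.3, -0.8]
finger_gap: 0.0851
```

step_arm:
  deltas:
    - [0, 0, 0, -8, 0, 0, 8.5]
    - [0, 0, 0, -8, 0, 0, 8.5]
    - [0, 0, 0, -6, 0, 0, 8.5]

```text
time_s: 27.8
position: [0.3804, -0.2155, 0.154]
eef_rot: [0.501, 0.498, -0.5, 0.502]
wrist_force: [0.3, 0.3, -0.2]
finger_gap: 0.0852
```

Run:
```python
from h import *
plan(.5195,.4013,.15,0.1)
```

```text
t 27.80 pos [ 380.4 -215.5  154. ] jaw -0.1 J1 -0.67 J6 -0.67 tilt(tool x, want 0,0,-1) [ 0.005 -0.004 -1.   ] gap 0.0852 F [ 0.3  0.3 -0.2]
  world d cm [13.91 61.68 -0.4 ] rotvec deg [-0.2  0.2 -0.3] then tool shift cm [  0.4   14.01 -61.66] J6 now-> -0.67 +-dJ1
  world d cm [13.91 61.68 -0.4 ] rotvec deg [179.8  -0.4  -0.3] then tool shift cm [  0.4  -14.01  61.66] J6 now-> 2.47 +-dJ1
```

step_arm:
  deltas:
    - [0, 2, -1.5, 0, 0.2, -0.3, 8.5]
    - [0, 3, -2.5, 0, 0, 0, 8.5]
    - [0, 3, -3.5, 0, 0, 0, 8.5]
    - [0, 2, -4.2, 0, 0, 0, 8.5]
    - [0, 1, -4.6, 0, 0, 0, 8.5]
    - [0, 0.5, -4.6, 0, 0, 0, 8.5]
    - [0, 0.5, -4.6, 0, 0, 0, 8.5]
    - [0, 0.5, -4.6, 0, 0, 0, 8.5]
    - [0, 0.5, -4.6, 0, 0, 0, 8.5]
    - [0, 0.5, -4.6, 0, 0, 0, 8.5]
    - [0, 0.5, -4.6, 0, 0, 0, 8.5]
    - [0, 0.5, -4.6, 0, 0, 0, 8.5]

```text
time_s: 29.0
position: [0.5304, 0.2845, 0.1533]
eef_rot: [0.501, 0.498, -0.501, 0.499]
wrist_force: [0.4, 0.2, -0.1]
finger_gap: 0.085
```

Run:
```python
from h import *
plan(.5195,.4013,.15,0.1)
```

```text
t 29.00 pos [530.4 284.5 153.3] jaw -0.3 J1 0.38 J6 0.39 tilt(tool x, want 0,0,-1) [ 0.001 -0.001 -1.   ] gap 0.0850 F [ 0.4  0.2 -0.1]
  world d cm [-1.09 11.68 -0.33] rotvec deg [-0.4  0.1 -0.1] then tool shift cm [  0.33  -1.07 -11.68] J6 now-> 0.38 +-dJ1
  world d cm [-1.09 11.68 -0.33] rotvec deg [ 1.796e+02 -1.000e-01 -1.000e-01] then tool shift cm [ 0.33  1.07 11.68] J6 now-> 3.52 +-dJ1
```

step_arm:
  deltas:
    - [0, -0.4, -3.5, 0, 0, 0, 8.5]
    - [0, -0.4, -3, 0, 0, 0, 8.5]
    - [0, -0.3, -2, 0, 0, 0, 8.5]
    - [0, 0, -1, 0, 0, 0, 8.5]
    - [0, 0, 0, 0, 0, 0, 8.5]
    - [0, 0, 0, 0, 0, 0, 8.5]

```text
time_s: 29.6
position: [0.5178, 0.3884, 0.1514]
eef_rot: [0.499, 0.5, -0.5, 0.501]
wrist_force: [0.3, -0.5, 0.1]
finger_gap: 0.0853
```

Run:
```python
from h import *
plan(.5195,.4013,.02,0.1)
P=camera_params("wrist"); im=snapshot("wrist")
cv2.imwrite("pics/w11r.png",im[...,::-1]); np.savez("w11.npz",**P)
uv=proj("wrist",(.5195,.4013,.035),P); print(uv); cv2.circle(im,tuple(int(a) for a in uv),3,(0,255,0),-1)
cv2.imwrite("pics/w11.png",im[...,::-1])
```

```text
t 29.60 pos [517.8 388.4 151.4] jaw 0.0 J1 0.54 J6 0.54 tilt(tool x, want 0,0,-1) [ 0.    -0.002 -1.   ] gap 0.0853 F [ 0.3 -0.5  0.1]
  world d cm [  0.17   1.29 -13.14] rotvec deg [-0.1  0.1 -0. ] then tool shift cm [13.14  0.17 -1.28] J6 now-> 0.54 +-dJ1
  world d cm [  0.17   1.29 -13.14] rotvec deg [ 1.799e+02 -0.000e+00 -1.000e-01] then tool shift cm [13.14 -0.17  1.28] J6 now-> 3.68 +-dJ1
[328.02113759 213.20480605]
```

View pics/w11.png

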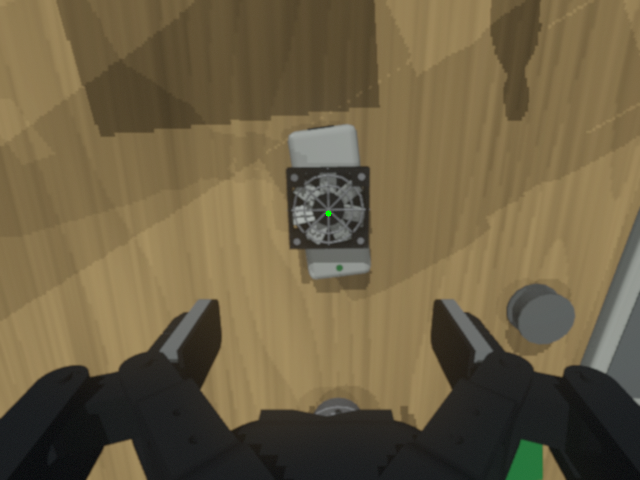

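step_arm:
  deltas:
    - [1.5, 0.1, -1.4, 0, 0, 0, 8.5]
    - [2.3, 0, 0, 0, 0, 0, 8.5]
    - [2.3, 0, 0, 0, 0, 0, 8.5]
    - [2.3, 0, 0, 0, 0, 0, 8.5]
    - [1.3, 0, 0, 0, 0, 0, 8.5]
    - [0.5, 0, 0, 0, 0, 0, 8.5]
    - [0, 0, 0, 0, 0, 0, 8.5]
    - [0, 0, 0, 0, 0, 0, 8.5]
  grip_force: 35

```text
time_s: 30.45
position: [0.5216, 0.4012, 0.0428]
eef_rot: [0.502, 0.498, -0.502, 0.499]
wrist_force: [0.0, 0.6, 0.1]
finger_gap: 0.0853
```

Run:
```python
from h import *
plan(.5195,.4035,.02,0.1)
```

```text
t 30.45 pos [521.6 401.2  42.8] jaw -0.4 J1 0.56 J6 0.56 tilt(tool x, want 0,0,-1) [ 0.001 -0.001 -1.   ] gap 0.0853 F [0.  0.6 0.1]
  world d cm [-0.21  0.23 -2.28] rotvec deg [-0.5  0.1 -0.1] then tool shift cm [ 2.28 -0.21 -0.23] J6 now-> 0.56 +-dJ1
  world d cm [-0.21  0.23 -2.28] rotvec deg [ 1.795e+02 -1.000e-01 -1.000e-01] then tool shift cm [2.28 0.21 0.23] J6 now-> 3.7 +-dJ1
```

step_arm:
  deltas:
    - [0.8, -0.2, -0.2, -0.5, 0, 0, 8.5]
    - [0.8, 0, 0, 0, 0, 0, 8.5]
    - [0.4, 0, 0, 0, 0, 0, 8.5]
    - [0.1, 0, 0, 0, 0, 0, 8.5]
    - [0, 0, 0, 0, 0, 0, 8.5]

```text
time_s: 30.95
position: [0.5203, 0.404, 0.0223]
eef_rot: [0.501, 0.5, -0.498, 0.502]
wrist_force: [0.2, -0.0, 0.4]
finger_gap: 0.085
```

Run:
```python
from h import *
plan(.5195,.4035,.02,0.1)
```

```text
t 30.95 pos [520.3 404.   22.3] jaw 0.2 J1 0.56 J6 0.56 tilt(tool x, want 0,0,-1) [ 0.004  0.001 -1.   ] gap 0.0850 F [ 0.2 -0.   0.4]
  world d cm [-0.08 -0.05 -0.23] rotvec deg [ 0.1 -0.1 -0.3] then tool shift cm [ 0.23 -0.08  0.05] J6 now-> 0.56 +-dJ1
  world d cm [-0.08 -0.05 -0.23] rotvec deg [-1.799e+02  4.000e-01 -1.000e-01] then tool shift cm [ 0.23  0.08 -0.05] J6 now-> -2.58 +-dJ1
```

step_arm:
  deltas:
    - [0.25, 0, 0, 0, 0, -0.3, 8.5]
    - [0, 0, 0, 0, 0, 0, 5.2]
    - [0, 0, 0, 0, 0, 0, 5.2]
    - [0, 0, 0, 0, 0, 0, 5.2]
    - [0, 0, 0, 0, 0, 0, 5.2]
    - [0, 0, 0, 0, 0, 0, 5.2]
    - [0, 0, 0, 0, 0, 0, 5.2]

```text
time_s: 31.65
position: [0.5206, 0.4041, 0.0203]
eef_rot: [0.499, 0.501, -0.499, 0.5]
wrist_force: [1.0, 0.8, -0.2]
finger_gap: 0.0589
```

Run:
```python
from h import *
plan(.4629,-.0069,.14,15.3)
im=snapshot("wrist")
cv2.imwrite("pics/w12.png",im[...,::-1])
```

```text
t 31.65 pos [520.6 404.1  20.3] jaw 0.2 J1 0.56 J6 0.55 tilt(tool x, want 0,0,-1) [-0.001  0.001 -1.   ] gap 0.0589 F [ 1.   0.8 -0.2]
  world d cm [ -5.77 -41.1   11.97] rotvec deg [-15.1  -0.1   0. ] then tool shift cm [-11.97 -16.41  38.12] J6 now-> 0.29 +-dJ1
  world d cm [ -5.77 -41.1   11.97] rotvec deg [1.649e+02 0.000e+00 1.000e-01] then tool shift cm [-11.97  16.41 -38.12] J6 now-> 3.43 +-dJ1
```

View pics/w12.png

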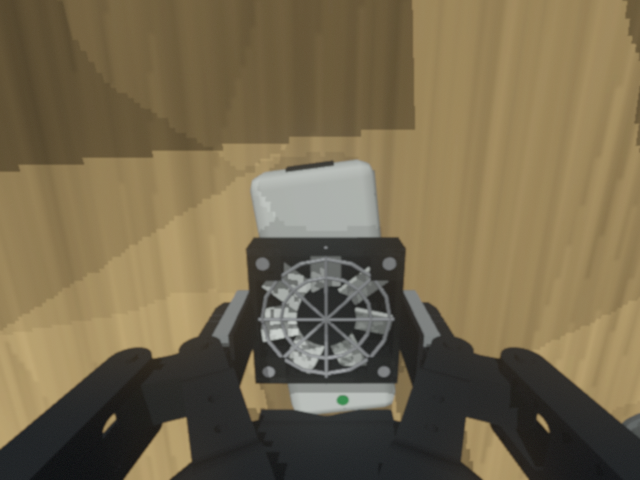

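step_arm:
  deltas:
    - [-1.5, 0, 0, 0, 0, 0, 5.2]
    - [-2.5, 0, 0, 0, 0, 0, 5.2]
    - [-3, 0, 0, 0, 0, 0, 5.2]
    - [-2.5, 0, 1, 0, 0, 0, 5.2]
    - [-0.5, -0.2, 3, 0, 0, 0, 5.2]
    - [0, -0.6, 4, 0, 0, 0, 5.2]
    - [0, -0.6, 4, 0, 0, 0, 5.2]
    - [0, -0.6, 4, 0, 0, 0, 5.2]
    - [0, -0.6, 4, 0, 0, 0, 5.2]
    - [0, -0.6, 4, 0, 0, 0, 5.2]
    - [0, -0.6, 4, 0, 0, 0, 5.2]
    - [0, -0.6, 4, 0, 0, 0, 5.2]

```text
time_s: 32.9
position: [0.4777, 0.0777, 0.1351]
eef_rot: [0.502, 0.501, -0.493, 0.504]
wrist_force: [0.8, 0.1, -0.9]
finger_gap: 0.0593
```

Run:
```python
from h import *
plan(.4629,-.0069,.05,0)
```

```text
t 32.90 pos [477.7  77.7 135.1] jaw 0.6 J1 0.02 J6 0.01 tilt(tool x, want 0,0,-1) [ 0.012  0.005 -1.   ] gap 0.0593 F [ 0.8  0.1 -0.9]
  world d cm [-1.48 -8.46 -8.51] rotvec deg [ 0.6 -0.3 -0.7] then tool shift cm [ 8.51 -1.48  8.46] J6 now-> 0.02 +-dJ1
  world d cm [-1.48 -8.46 -8.51] rotvec deg [-179.4    1.1   -0.5] then tool shift cm [ 8.51  1.48 -8.46] J6 now-> -3.13 +-dJ1
```

step_arm:
  deltas:
    - [0.5, -0.5, 2.8, 0.6, -0.3, -0.7, 5.2]
    - [1, -0.3, 2, 0, 0, 0, 5.2]
    - [1.5, -0.2, 1.5, 0, 0, 0, 5.2]
    - [2, 0, 0.5, 0, 0, 0, 5.2]
    - [2, 0, 0, 0, 0, 0, 5.2]
    - [1.3, 0, 0, 0, 0, 0, 5.2]
    - [0.5, 0, 0, 0, 0, 0, 5.2]
    - [0, 0, 0, 0, 0, 0, 5.2]
    - [0, 0, 0, 0, 0, 0, 5.2]

```text
time_s: 33.8
position: [0.4704, 0.0012, 0.0535]
eef_rot: [0.505, 0.494, -0.499, 0.502]
wrist_force: [0.3, 0.9, 0.3]
finger_gap: 0.059
```

Run:
```python
from h import *
plan(.4629,-.0069,.0065,0)
```

```text
t 33.80 pos [470.4   1.2  53.5] jaw -0.4 J1 -0.14 J6 -0.13 tilt(tool x, want 0,0,-1) [ 0.013 -0.002 -1.   ] gap 0.0590 F [0.3 0.9 0.3]
  world d cm [-0.75 -0.81 -4.7 ] rotvec deg [-0.4  0.1 -0.8] then tool shift cm [ 4.7  -0.75  0.81] J6 now-> -0.14 +-dJ1
  world d cm [-0.75 -0.81 -4.7 ] rotvec deg [179.6  -1.2  -0.2] then tool shift cm [ 4.7   0.75 -0.81] J6 now-> 3.0 +-dJ1
```

step_arm:
  deltas:
    - [0, -0.7, 0.8, -0.4, 0.1, -0.8, 5.2]
    - [0.7, 0, 0, 0, 0, 0, 5.2]
    - [1, 0, 0, 0, 0, 0, 5.2]
    - [1, 0, 0, 0, 0, 0, 5.2]
    - [0.5, 0, 0, 0, 0, 0, 5.2]
    - [0, 0, 0, 0, 0, 0, 5.2]
    - [0, 0, 0, 0, 0, 0, 5.2]

```text
time_s: 34.5
position: [0.4632, -0.0074, 0.0199]
eef_rot: [0.5, 0.5, -0.5, 0.5]
wrist_force: [0.3, 0.3, -0.4]
finger_gap: 0.0592
```

Run:
```python
from h import *
plan(.4629,-.0069,.0065,0)
im=snapshot("wrist")
cv2.imwrite("pics/w13.png",im[...,::-1])
```

```text
t 34.50 pos [463.2  -7.4  19.9] jaw 0.0 J1 -0.16 J6 -0.16 tilt(tool x, want 0,0,-1) [-0. -0. -1.] gap 0.0592 F [ 0.3  0.3 -0.4]
  world d cm [-0.03  0.05 -1.34] rotvec deg [0. 0. 0.] then tool shift cm [ 1.34 -0.03 -0.05] J6 now-> -0.16 +-dJ1
  world d cm [-0.03  0.05 -1.34] rotvec deg [-180.   -0.    0.] then tool shift cm [1.34 0.03 0.05] J6 now-> -3.3 +-dJ1
```

View pics/w13.png

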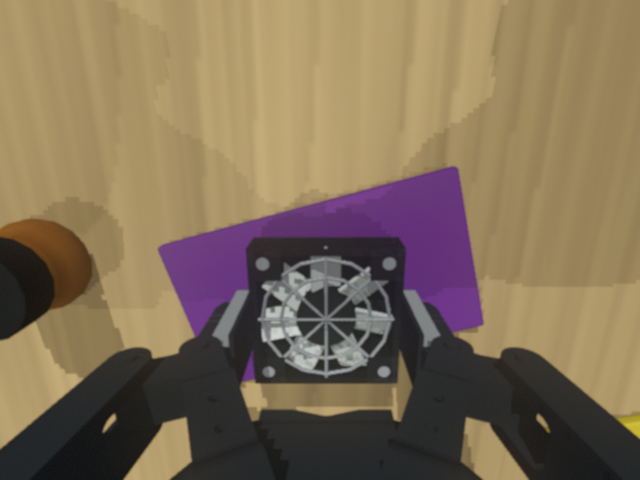

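step_arm:
  deltas:
    - [0.4, 0, 0, 0, 0, 0, 5.2]
    - [0.4, 0, 0, 0, 0, 0, 5.2]
    - [0.4, 0, 0, 0, 0, 0, 5.2]
    - [0.2, 0, 0, 0, 0, 0, 5.2]
    - [0, 0, 0, 0, 0, 0, 5.2]

```text
time_s: 35.05
position: [0.4638, -0.0073, 0.0062]
eef_rot: [0.5, 0.499, -0.499, 0.501]
wrist_force: [-1.3, 0.5, 8.2]
finger_gap: 0.059
```

Run:
```python
from h import *
plan(.4629,-.0069,.0063,0)
```

```text
t 35.05 pos [463.8  -7.3   6.2] jaw 0.1 J1 -0.16 J6 -0.16 tilt(tool x, want 0,0,-1) [ 0.002 -0.001 -1.   ] gap 0.0590 F [-1.3  0.5  8.2]
  world d cm [-0.09  0.04  0.01] rotvec deg [ 0.   0.  -0.1] then tool shift cm [-0.01 -0.09 -0.04] J6 now-> -0.16 +-dJ1
  world d cm [-0.09  0.04  0.01] rotvec deg [-1.799e+02  2.000e-01  1.000e-01] then tool shift cm [-0.01  0.09  0.04] J6 now-> -3.3 +-dJ1
```

step_arm:
  deltas:
    - [-0.1, 0, 0, 0, 0, 0, 7]
    - [0, 0, 0, 0, 0, 0, 8.5]
    - [0, 0, 0, 0, 0, 0, 8.5]
    - [-2, 0, 0, 0, 0, 0, 8.5]
    - [-3, 0, 0, 0, 0, 0, 8.5]
    - [-3, 0, 0, -6.4, 0, 0, 8.5]
    - [-3, 0, 0, 0, 0, 0, 8.5]
    - [-2, 0.5, -2, 0, 0, 0, 8.5]
    - [0, 1, -4, 0, 0, 0, 8.5]
    - [0, 1, -4.5, 0, 0, 0, 8.5]
    - [0, 1, -4.5, 0, 0, 0, 8.5]
    - [0, 1, -4.5, 0, 0, 0, 8.5]

```text
time_s: 36.25
position: [0.4868, 0.194, 0.1425]
eef_rot: [0.473, 0.526, -0.472, 0.527]
wrist_force: [1.8, 0.1, 0.0]
finger_gap: 0.0849
```

Run:
```python
from h import *
plan(.5212,.3997,.14,6.4)
```

```text
t 36.25 pos [486.8 194.  142.5] jaw 6.2 J1 0.25 J6 0.15 tilt(tool x, want 0,0,-1) [ 0.003  0.    -1.   ] gap 0.0849 F [1.8 0.1 0. ]
  world d cm [ 3.44 20.57 -0.25] rotvec deg [-0.2  0.  -0.2] then tool shift cm [  0.25   5.71 -20.06] J6 now-> 0.14 +-dJ1
  world d cm [ 3.44 20.57 -0.25] rotvec deg [179.8  -0.2  -0. ] then tool shift cm [ 0.25 -5.71 20.06] J6 now-> 3.28 +-dJ1
```

step_arm:
  deltas:
    - [0, 1.2, -4.2, 0, 0, 0, 8.5]
    - [0, 1.2, -4.2, 0, 0, 0, 8.5]
    - [0, 1.2, -3.5, 0, 0, 0, 8.5]
    - [0, 1, -2.5, 0, 0, 0, 8.5]
    - [0, 0.5, -1.2, 0, 0, 0, 8.5]
    - [0, 0, -0.4, 0, 0, 0, 8.5]
    - [0, 0, 0, 0, 0, 0, 8.5]

```text
time_s: 36.95
position: [0.5186, 0.3701, 0.1409]
eef_rot: [0.471, 0.527, -0.47, 0.528]
wrist_force: [-0.3, -0.4, -0.5]
finger_gap: 0.0851
```

Run:
```python
from h import *
plan(.5212,.3997,.003,6.4)
P=camera_params("wrist"); im=snapshot("wrist")
np.savez("w14.npz",**P)
uv=proj("wrist",(.5212,.3997,.02),P); print(uv); cv2.circle(im,tuple(int(a) for a in uv),3,(0,255,0),-1)
cv2.imwrite("pics/w14.png",im[...,::-1])
```

```text
t 36.95 pos [518.6 370.1 140.9] jaw 6.5 J1 0.52 J6 0.40 tilt(tool x, want 0,0,-1) [ 0.001 -0.    -1.   ] gap 0.0851 F [-0.3 -0.4 -0.5]
  world d cm [  0.26   2.96 -13.79] rotvec deg [ 0.1  0.  -0.1] then tool shift cm [13.79  0.59 -2.91] J6 now-> 0.41 +-dJ1
  world d cm [  0.26   2.96 -13.79] rotvec deg [-1.798e+02  1.000e-01  0.000e+00] then tool shift cm [13.79 -0.59  2.91] J6 now-> -2.74 +-dJ1
[333.79176574 190.41360008]
```

View pics/w14.png

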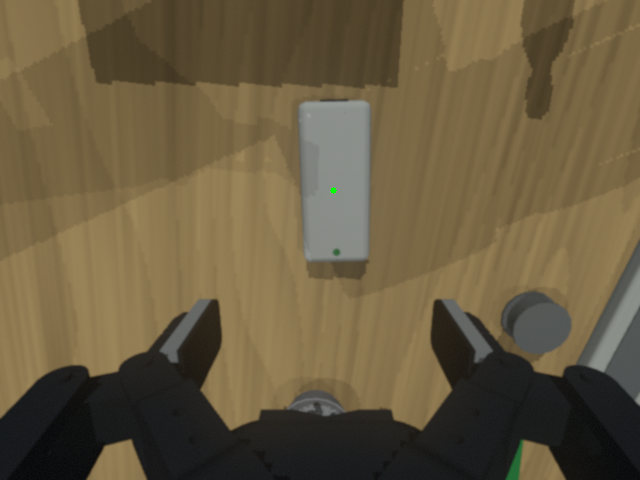

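Run:
```python
from h import *
P=dict(np.load("w14.npz"))
q=np.array([ray("wrist",u,v,.018,P)[:2] for u,v in [(299,100),(370,100),(368.5,261),(304,261)]])
l=q[0]+q[1]-q[2]-q[3]
print(q.mean(0),[round(np.linalg.norm(q[i]-q[(i+1)%4]),4) for i in range(4)],np.degrees(np.arctan2(l[1],l[0])))
plan(*q.mean(0),.003,np.degrees(np.arctan2(l[1],l[0]))-90)
```

```text
[0.5220693 0.4029918] [np.float64(0.049), np.float64(0.1184), np.float64(0.0506), np.float64(0.1183)] 97.59862334006787
t 37.00 pos [518.6 369.7 140.9] jaw 6.5 J1 0.52 J6 0.40 tilt(tool x, want 0,0,-1) [ 0.001 -0.001 -1.   ] gap 0.0850 F [-0.2  0.2  0.8]
  world d cm [  0.34   3.33 -13.79] rotvec deg [-1.1  0.  -0.1] then tool shift cm [13.79  0.78 -3.26] J6 now-> 0.38 +-dJ1
  world d cm [  0.34   3.33 -13.79] rotvec deg [ 1.789e+02 -1.000e-01 -1.000e-01] then tool shift cm [13.79 -0.78  3.26] J6 now-> 3.53 +-dJ1
```

step_arm:
  deltas:
    - [0.5, 0.4, -2, -0.6, 0, 0, 8.5]
    - [1.5, 0.3, -1.2, 0, 0, 0, 8.5]
    - [2.3, 0, 0, 0, 0, 0, 8.5]
    - [2.3, 0, 0, 0, 0, 0, 8.5]
    - [2.3, 0, 0, 0, 0, 0, 8.5]
    - [1.3, 0, 0, 0, 0, 0, 8.5]
    - [0.5, 0, 0, 0, 0, 0, 8.5]
    - [0, 0, 0, 0, 0, 0, 8.5]
    - [0, 0, 0, 0, 0, 0, 8.5]
  grip_force: 60

```text
time_s: 37.9
position: [0.523, 0.3958, 0.0285]
eef_rot: [0.47, 0.528, -0.471, 0.529]
wrist_force: [0.1, 0.7, -0.2]
finger_gap: 0.0852
```

Run:
```python
from h import *
plan(.522,.403,.002,7)
```

```text
t 37.90 pos [523.  395.8  28.5] jaw 6.7 J1 0.55 J6 0.43 tilt(tool x, want 0,0,-1) [ 0.    -0.002 -1.   ] gap 0.0852 F [ 0.1  0.7 -0.2]
  world d cm [-0.1   0.72 -2.65] rotvec deg [-0.4  0.1 -0. ] then tool shift cm [ 2.65 -0.01 -0.73] J6 now-> 0.43 +-dJ1
  world d cm [-0.1   0.72 -2.65] rotvec deg [179.6  -0.   -0.2] then tool shift cm [2.65 0.01 0.73] J6 now-> 3.57 +-dJ1
```

step_arm:
  deltas:
    - [0.5, 0, -0.7, -0.4, 0, 0, 8.5]
    - [0.8, 0, 0, 0, 0, 0, 8.5]
    - [0.8, 0, 0, 0, 0, 0, 8.5]
    - [0.3, 0, 0, 0, 0, 0, 8.5]
    - [0.1, 0, 0, 0, 0, 0, 8.5]
    - [0, 0, 0, 0, 0, 0, 8.5]

```text
time_s: 38.5
position: [0.5229, 0.4041, 0.0035]
eef_rot: [0.469, 0.529, -0.467, 0.531]
wrist_force: [0.0, 0.4, 0.2]
finger_gap: 0.0849
```

Run:
```python
from h import *
plan(.522,.403,.002,7)
```

```text
t 38.50 pos [522.9 404.1   3.5] jaw 7.1 J1 0.56 J6 0.44 tilt(tool x, want 0,0,-1) [ 0.003 -0.    -1.   ] gap 0.0849 F [0.  0.4 0.2]
  world d cm [-0.09 -0.11 -0.15] rotvec deg [ 0.1  0.  -0.2] then tool shift cm [ 0.15 -0.1   0.1 ] J6 now-> 0.44 +-dJ1
  world d cm [-0.09 -0.11 -0.15] rotvec deg [-179.9    0.3    0. ] then tool shift cm [ 0.15  0.1  -0.1 ] J6 now-> -2.7 +-dJ1
```

step_arm:
  deltas:
    - [0.1, 0, 0, 0, 0, 0, 8.5]
    - [0, 0, 0, 0, 0, 0, 4.4]
    - [0, 0, 0, 0, 0, 0, 4.4]
    - [0, 0, 0, 0, 0, 0, 4.4]
    - [0, 0, 0, 0, 0, 0, 4.4]
    - [0, 0, 0, 0, 0, 0, 4.4]
    - [0, 0, 0, 0, 0, 0, 4.4]
    - [0, 0, 0, 0, 0, 0, 4.4]

```text
time_s: 39.3
position: [0.5232, 0.4041, 0.0032]
eef_rot: [0.469, 0.529, -0.467, 0.531]
wrist_force: [0.0, -0.8, 0.2]
finger_gap: 0.051
```

Run:
```python
from h import *
plan(.6559,-.1217,.15,-78.9)
im=snapshot("wrist")
cv2.imwrite("pics/w15.png",im[...,::-1])
```

```text
t 39.30 pos [523.2 404.1   3.2] jaw 7.1 J1 0.56 J6 0.44 tilt(tool x, want 0,0,-1) [ 0.004  0.    -1.   ] gap 0.0510 F [ 0.  -0.8  0.2]
  world d cm [ 13.27 -52.58  14.68] rotvec deg [86.  -0.2 -0.2] then tool shift cm [-14.68  54.15  -2.9 ] J6 now-> 1.94 +-dJ1
  world d cm [ 13.27 -52.58  14.68] rotvec deg [-94.    0.2  -0.2] then tool shift cm [-14.68 -54.15   2.9 ] J6 now-> -1.2 +-dJ1
```

View pics/w15.png

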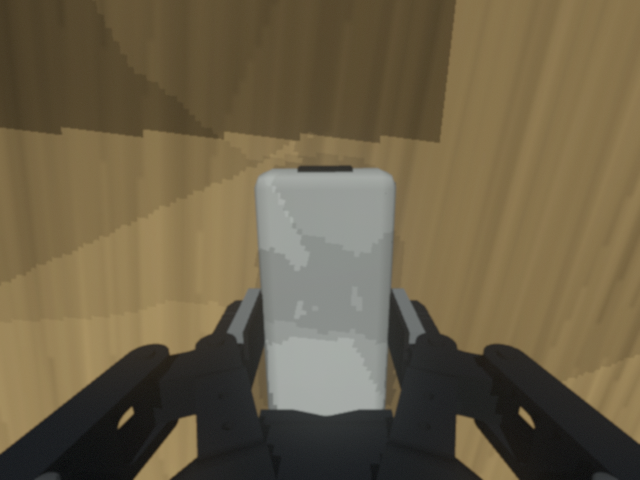

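step_arm:
  deltas:
    - [-1, 0, 0, 0, 0, 0, 4.4]
    - [-2, 0, 0, 0, 0, 0, 4.4]
    - [-2.5, 0, 0, 6, 0, 0, 4.4]
    - [-2.5, 0, 0, 8.5, 0, 0, 4.4]
    - [-2.5, 0, 0, 8.5, 0, 0, 4.4]
    - [-2, 0, 0, 8.5, 0, 0, 4.4]
    - [-1, 0, 0, 8.5, 0, 0, 4.4]
    - [-0.5, 0, 0, 8.5, 0, 0, 4.4]
    - [0, 0, 0, 8.5, 0, 0, 4.4]
    - [0, 0, 0, 8.5, 0, 0, 4.4]
    - [0, 0, 0, 8.5, 0, 0, 4.4]
    - [0, 0, 0, 8.5, 0, 0, 4.4]

```text
time_s: 40.55
position: [0.5211, 0.4032, 0.1552]
eef_rot: [0.703, 0.083, -0.701, 0.083]
wrist_force: [0.7, 1.1, -2.7]
finger_gap: 0.0502
```

Run:
```python
from h import *
plan(.6559,-.1217,.15,-78.9)
```

```text
t 40.55 pos [521.1 403.2 155.2] jaw -76.5 J1 0.56 J6 1.90 tilt(tool x, want 0,0,-1) [ 0.004 -0.    -1.   ] gap 0.0502 F [ 0.7  1.1 -2.7]
  world d cm [ 13.48 -52.49  -0.52] rotvec deg [ 2.4 -0.2 -0. ] then tool shift cm [ 0.52 54.1  -3.13] J6 now-> 1.94 +-dJ1
  world d cm [ 13.48 -52.49  -0.52] rotvec deg [-1.776e+02  1.000e-01 -3.000e-01] then tool shift cm [  0.52 -54.1    3.13] J6 now-> -1.2 +-dJ1
```

step_arm:
  deltas:
    - [0, 1.5, 0, 2, 0, 0, 4.4]
    - [0, 3, -0.3, 0, 0, 0, 4.4]
    - [0, 4, -0.3, 0, 0, 0, 4.4]
    - [0, 4.5, -0.3, 0, 0, 0, 4.4]
    - [0, 4.5, -0.3, 0, 0, 0, 4.4]
    - [0, 4.5, -0.3, 0, 0, 0, 4.4]
    - [0, 4.5, -0.3, 0, 0, 0, 4.4]
    - [0, 4.5, -0.3, 0, 0, 0, 4.4]
    - [0, 4.5, -0.3, 0, 0, 0, 4.4]
    - [0, 4.5, -0.3, 0, 0, 0, 4.4]
    - [0, 4.5, -0.3, 0, 0, 0, 4.4]
    - [0, 3.5, -0.2, 0, 0, 0, 4.4]

```text
time_s: 41.75
position: [0.6516, -0.0822, 0.1608]
eef_rot: [0.704, 0.079, -0.701, 0.08]
wrist_force: [-0.2, -0.1, -2.4]
finger_gap: 0.051
```

Run:
```python
from h import *
plan(.6559,-.1217,.05,-78.9)
```

```text
t 41.75 pos [651.6 -82.2 160.8] jaw -77.1 J1 -0.23 J6 1.12 tilt(tool x, want 0,0,-1) [ 0.005 -0.001 -1.   ] gap 0.0510 F [-0.2 -0.1 -2.4]
  world d cm [  0.43  -3.95 -11.08] rotvec deg [ 1.8 -0.3 -0.1] then tool shift cm [11.08  3.96  0.34] J6 now-> 1.15 +-dJ1
  world d cm [  0.43  -3.95 -11.08] rotvec deg [-1.782e+02  1.000e-01 -4.000e-01] then tool shift cm [11.08 -3.96 -0.34] J6 now-> -1.99 +-dJ1
```

step_arm:
  deltas:
    - [0.5, 1.8, 0.2, 1.8, -0.3, 0, 4.4]
    - [1.5, 0.8, 0, 0, 0, 0, 4.4]
    - [2, 0, 0, 0, 0, 0, 4.4]
    - [2.3, 0, 0, 0, 0, 0, 4.4]
    - [2.3, 0, 0, 0, 0, 0, 4.4]
    - [1.5, 0, 0, 0, 0, 0, 4.4]
    - [0.5, 0, 0, 0, 0, 0, 4.4]
    - [0, 0, 0, 0, 0, 0, 4.4]
    - [0, 0, 0, 0, 0, 0, 4.4]

```text
time_s: 42.65
position: [0.6515, -0.1155, 0.049]
eef_rot: [-0.703, -0.072, 0.704, -0.073]
wrist_force: [0.4, 0.3, -2.0]
finger_gap: 0.0507
```

Run:
```python
from h import *
plan(.6559,-.1217,.009,-78.9)
```

```text
t 42.65 pos [ 651.5 -115.5   49. ] jaw -78.2 J1 -0.27 J6 1.09 tilt(tool x, want 0,0,-1) [-0.002 -0.001 -1.   ] gap 0.0507 F [ 0.4  0.3 -2. ]
  world d cm [ 0.44 -0.62 -4.  ] rotvec deg [ 0.7  0.1 -0.1] then tool shift cm [ 4.    0.69 -0.31] J6 now-> 1.1 +-dJ1
  world d cm [ 0.44 -0.62 -4.  ] rotvec deg [-1.793e+02  1.000e-01  2.000e-01] then tool shift cm [ 4.   -0.69  0.31] J6 now-> -2.04 +-dJ1
```

step_arm:
  deltas:
    - [0, 0.7, -0.3, 0.7, 0, 0, 4.4]
    - [0.7, 0, 0, 0, 0, 0, 4.4]
    - [1, 0, 0, 0, 0, 0, 4.4]
    - [0.8, 0, 0, 0, 0, 0, 4.4]
    - [0.3, 0, 0, 0, 0, 0, 4.4]
    - [0, 0, 0, 0, 0, 0, 4.4]
    - [0, 0, 0, 0, 0, 0, 4.4]

```text
time_s: 43.35
position: [0.6571, -0.1225, 0.0204]
eef_rot: [0.704, 0.067, -0.703, 0.069]
wrist_force: [-0.6, 0.3, -2.3]
finger_gap: 0.0507
```

Run:
```python
from h import *
plan(.6559,-.1217,.009,-78.9)
im=snapshot("wrist")
cv2.imwrite("pics/w16.png",im[...,::-1])
```

```text
t 43.35 pos [ 657.1 -122.5   20.4] jaw -78.9 J1 -0.28 J6 1.10 tilt(tool x, want 0,0,-1) [ 0.001 -0.002 -1.   ] gap 0.0507 F [-0.6  0.3 -2.3]
  world d cm [-0.12  0.08 -1.14] rotvec deg [-0.  -0.  -0.1] then tool shift cm [ 1.14 -0.1   0.1 ] J6 now-> 1.1 +-dJ1
  world d cm [-0.12  0.08 -1.14] rotvec deg [ 1.8e+02 -2.0e-01  1.0e-01] then tool shift cm [ 1.14  0.1  -0.1 ] J6 now-> 4.24 +-dJ1
```

View pics/w16.png

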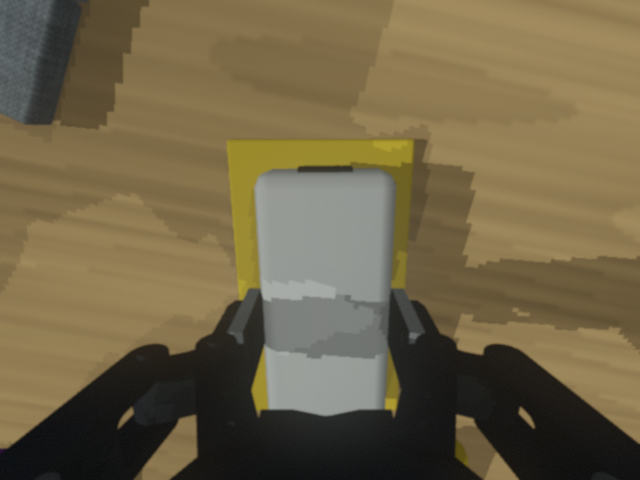

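The charger (columns 256–395) is parallel to the yellow mat (228–413) and nearly centred. Lowering.

step_arm:
  deltas:
    - [0.4, -0.1, 0.1, 0, 0, 0, 4.4]
    - [0.4, 0, 0, 0, 0, 0, 4.4]
    - [0.2, 0, 0, 0, 0, 0, 4.4]
    - [0.1, 0, 0, 0, 0, 0, 4.4]
    - [0, 0, 0, 0, 0, 0, 4.4]

```text
time_s: 43.9
position: [0.6561, -0.1216, 0.0093]
eef_rot: [0.704, 0.067, -0.703, 0.069]
wrist_force: [-0.1, -0.5, -2.1]
finger_gap: 0.0507
```

Run:
```python
from h import *
plan(.6559,-.1217,.009,-78.9)
```

```text
t 43.90 pos [ 656.1 -121.6    9.3] jaw -78.9 J1 -0.28 J6 1.10 tilt(tool x, want 0,0,-1) [ 0.002 -0.003 -1.   ] gap 0.0507 F [-0.1 -0.5 -2.1]
  world d cm [-0.02 -0.01 -0.03] rotvec deg [-0.  -0.1 -0.2] then tool shift cm [0.03 0.   0.02] J6 now-> 1.1 +-dJ1
  world d cm [-0.02 -0.01 -0.03] rotvec deg [180.   -0.3   0.2] then tool shift cm [ 0.03 -0.   -0.02] J6 now-> 4.24 +-dJ1
```

step_arm:
  deltas:
    - [0.1, 0, 0, 0, 0, 0, 4.4]
    - [0, 0, 0, 0, 0, 0, 4.4]

```text
time_s: 44.1
position: [0.6562, -0.1217, 0.0096]
eef_rot: [0.705, 0.067, -0.703, 0.069]
wrist_force: [0.1, 0.3, -3.5]
finger_gap: 0.0507
```

step_arm:
  deltas:
    - [0.1, 0, 0, 0, 0, 0, 4.4]
    - [0, 0, 0, 0, 0, 0, 4.4]

```text
time_s: 44.3
position: [0.6564, -0.1217, 0.0093]
eef_rot: [0.705, 0.067, -0.703, 0.07]
wrist_force: [-0.6, -0.5, -1.9]
finger_gap: 0.0507
```

step_arm:
  deltas:
    - [0.2, 0, 0, 0, 0, 0, 4.4]
    - [0.1, 0, 0, 0, 0, 0, 4.4]
    - [0, 0, 0, 0, 0, 0, 4.4]

```text
time_s: 44.6
position: [0.6565, -0.1217, 0.0094]
eef_rot: [0.705, 0.067, -0.702, 0.07]
wrist_force: [-0.5, 0.3, -3.2]
finger_gap: 0.0505
```

Run:
```python
from h import *
o=ctrl.get_obs(); print({k:np.round(v,3) for k,v in o.items()})
im=snapshot("side"); cv2.imwrite("pics/s1.png",im[...,::-1]); crop(im,340,230,160,120,5,"pics/s1c.png")
```

```text
{'time_s': np.float64(44.6), 'joints': array([-0.281,  0.809,  1.613, -0.003,  0.715,  1.098]), 'qvel': array([ 0.001, -0.007, -0.001, -0.001,  0.006, -0.   ]), 'effort': array([ 3.3000e-02, -7.4928e+01, -1.8973e+01,  8.0000e-03, -3.2000e-02,
        1.0000e-03]), 'position': array([ 0.657, -0.122,  0.009]), 'eef_rot': array([ 0.705,  0.067, -0.702,  0.07 ]), 'wrist_force': array([-0.542,  0.281, -3.189]), 'moment': array([-0.025, -0.057,  0.036]), 'finger_gap': np.float64(0.05)}
```

View pics/s1.png

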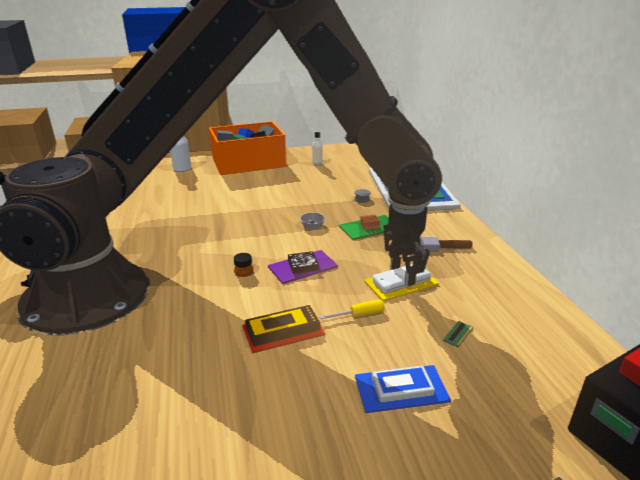

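View pics/s1c.png

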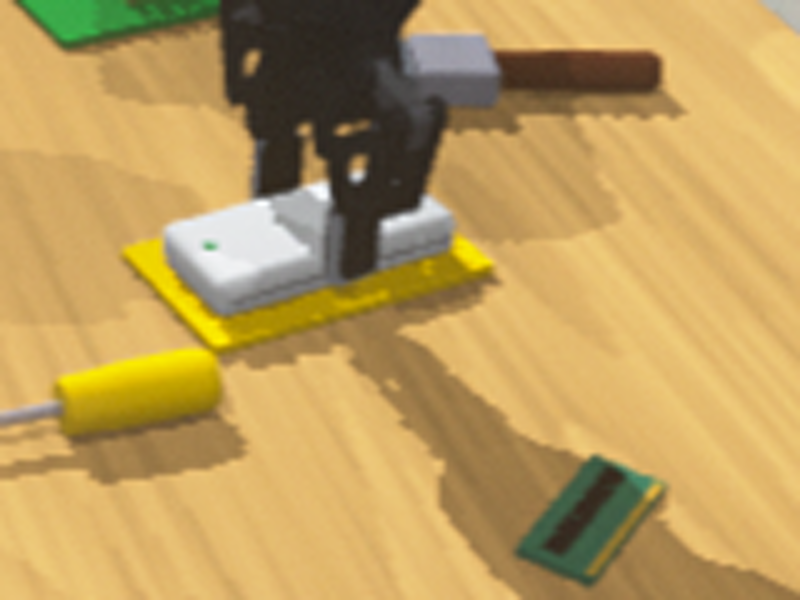

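step_arm:
  deltas:
    - [0.3, 0, 0, 0, 0, 0, 4.4]

```text
time_s: 44.75
position: [0.6567, -0.1218, 0.009]
eef_rot: [0.705, 0.067, -0.702, 0.07]
wrist_force: [-21.0, 4.5, 57.0]
finger_gap: 0.0506
```

step_arm:
  deltas:
    - [0.2, 0, 0, 0, 0, 0, 4.4]

```text
time_s: 44.85
position: [0.6567, -0.1218, 0.0092]
eef_rot: [0.706, 0.067, -0.702, 0.07]
wrist_force: [-8.9, 1.4, 17.5]
finger_gap: 0.0503
```

step_arm:
  deltas:
    - [0, 0, 0, 0, 0, 0, 4.4]
    - [0, 0, 0, 0, 0, 0, 6.5]
    - [0, 0, 0, 0, 0, 0, 8.5]
    - [0, 0, 0, 0, 0, 0, 8.5]
    - [-2, 0, 0, 0, 0, 0, 8.5]
    - [-3, 0, 0, 0, 0, 0, 8.5]
    - [-4, 0, 0, 0, 0, 0, 8.5]
    - [-4, 0, 0, 0, 0, 0, 8.5]
    - [-4, 0, 0, 0, 0, 0, 8.5]
    - [-4, 0, 0, 0, 0, 0, 8.5]
    - [-3, 0, 0, 0, 0, 0, 8.5]
    - [-1, 0, 0, 0, 0, 0, 8.5]

```text
time_s: 46.05
position: [0.6555, -0.121, 0.2635]
eef_rot: [-0.704, -0.068, 0.704, -0.069]
wrist_force: [0.1, -0.1, 0.2]
finger_gap: 0.0849
```

Run:
```python
from h import *
plan(.4,.35,.25,0)
im=snapshot("top"); cv2.imwrite("pics/t2.png",im[...,::-1]); crop(im,220,140,320,240,2.5,"pics/t2c.png")
```

```text
t 46.05 pos [ 655.5 -121.   263.5] jaw -78.9 J1 -0.28 J6 1.10 tilt(tool x, want 0,0,-1) [ 0.    -0.002 -1.   ] gap 0.0849 F [ 0.1 -0.1  0.2]
  world d cm [-25.55  47.1   -1.35] rotvec deg [-78.9   0.1  -0.1] then tool shift cm [  1.35 -25.55 -47.1 ] J6 now-> -0.28 +-dJ1
  world d cm [-25.55  47.1   -1.35] rotvec deg [ 1.011e+02 -1.000e-01 -1.000e-01] then tool shift cm [ 1.35 25.55 47.1 ] J6 now-> 2.86 +-dJ1
```

View pics/t2c.png

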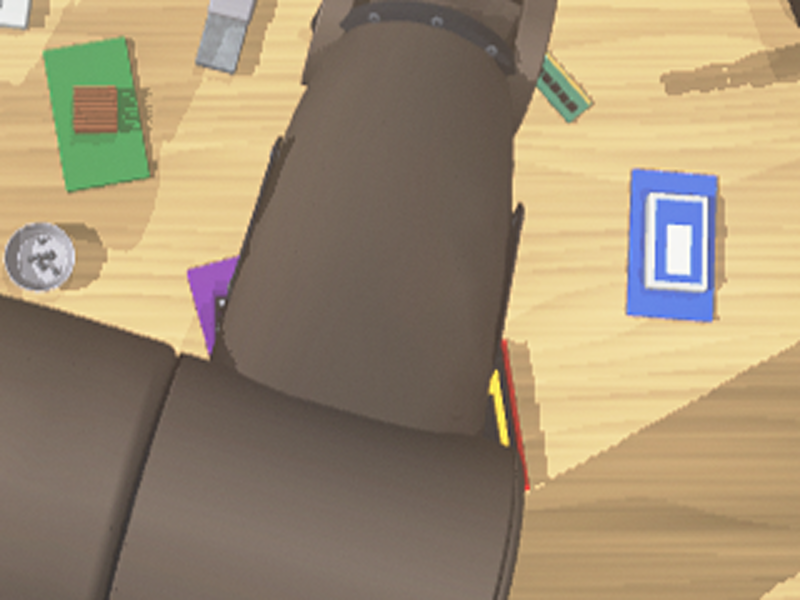

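step_arm:
  deltas:
    - [0, -2, 0, 0, 0, 0, 8.5]
    - [0, -4, 0.6, 0, 0, 0, 8.5]
    - [0, -4.5, 1, 0, 0, 0, 8.5]
    - [0, -4.5, 1, 0, 0, 0, 8.5]
    - [0, -4.5, 1, 0, 0, 0, 8.5]
    - [0, -4.5, 1, 0, 0, 0, 8.5]
    - [0, -4.5, 1, 0, 0, 0, 8.5]
    - [0, -4.5, 1, 0, 0, 0, 8.5]
    - [0, -4.5, 1, 0, 0, 0, 8.5]
    - [0, -4.5, 1, 0, 0, 0, 8.5]
    - [0, -4.5, 1, 0, 0, 0, 8.5]
    - [0, -3, 0.5, 0, 0, 0, 8.5]

```text
time_s: 47.3
position: [0.4434, 0.3651, 0.2419]
eef_rot: [-0.693, -0.065, 0.715, -0.068]
wrist_force: [0.7, -0.8, -1.0]
finger_gap: 0.0849
```

step_arm:
  deltas:
    - [0, 0, 0, 0, 0, 0, 8.5]
    - [0, 0, 0, 0, 0, 0, 8.5]
    - [0, 0, 0, 0, 0, 0, 8.5]

```text
time_s: 47.6
position: [0.4386, 0.3683, 0.2371]
eef_rot: [-0.691, -0.066, 0.717, -0.071]
wrist_force: [0.8, 1.1, 0.1]
finger_gap: 0.0849
```

Run:
```python
from h import *
plan(.4,.35,.25,0)
im=snapshot("top"); cv2.imwrite("pics/t3.png",im[...,::-1]); crop(im,225,140,290,217,2.75,"pics/t3c.png")
im=snapshot("side"); cv2.imwrite("pics/s3.png",im[...,::-1])
P=camera_params("top")
for n,x,y,h in (("heatsink",.6697,.135,.028),("drive",.543,-.4063,.021),("fan",.4629,-.0069,.021),("battery",.3807,-.2155,.026),("charger",.6559,-.1217,.026)):
    print(n, np.round((proj("top",(x,y,h),P)-[225,140])*2.75,1))
```

```text
t 47.60 pos [438.6 368.3 237.1] jaw -78.8 J1 0.58 J6 1.95 tilt(tool x, want 0,0,-1) [-0.036 -0.011 -0.999] gap 0.0849 F [0.8 1.1 0.1]
  world d cm [-3.86 -1.83  1.29] rotvec deg [-78.8   1.9   1.3] then tool shift cm [-1.29 -3.86  1.83] J6 now-> 0.57 +-dJ1
  world d cm [-3.86 -1.83  1.29] rotvec deg [101.2   1.4  -2. ] then tool shift cm [-1.29  3.86 -1.83] J6 now-> 3.71 +-dJ1
heatsink [ 88.5 117.6]
drive [729.8 265.2]
fan [257.2 361.1]
battery [511.7 459.4]
charger [391.1 133.9]
```

View pics/t3c.png

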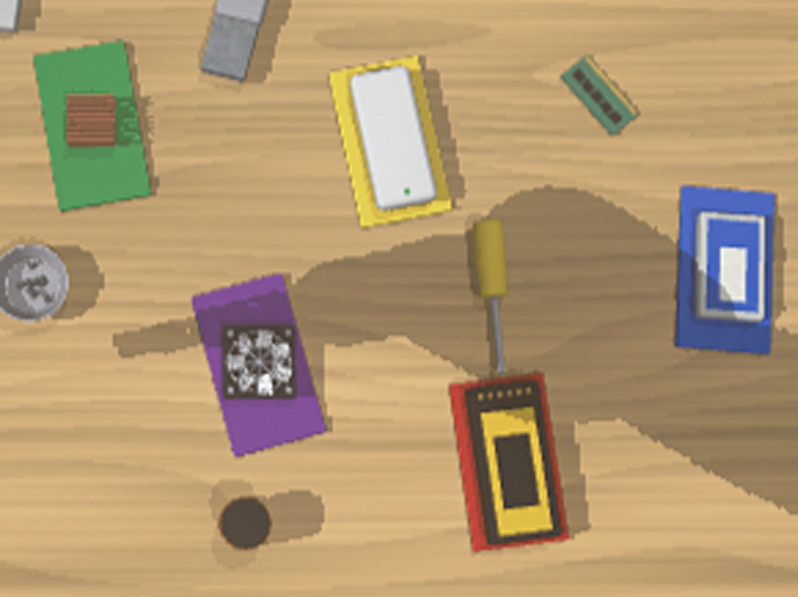

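View pics/s3.png

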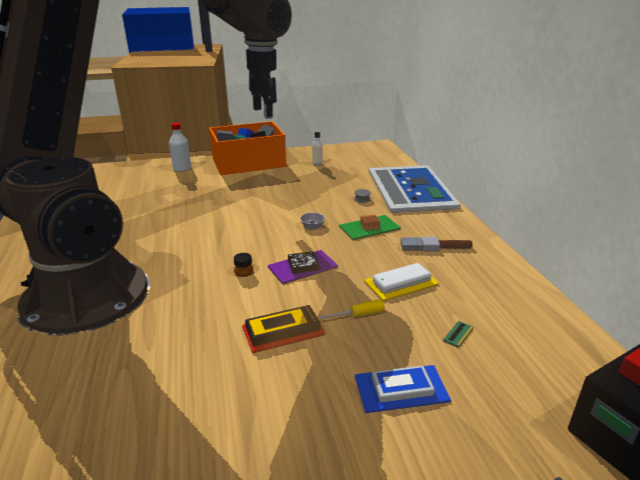

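Run:
```python
from h import *
print(np.abs(ctrl.get_obs()["qvel"]).max()); print(ctrl.finish_job())
```

```text
0.013193823939989413
the job is handed in; nothing more can be done
None
```

I took both piles apart and set each of the five parts down on its own mat. I then moved the arm clear of everything and handed the job in at about 47.7 s of the 128 s allowed. The job reports no verdict.

In the last top picture, every part centre was within about 4 mm of where it should be; the limit is 15 mm. By eye, the drive, battery and charger lie along their mats, all five parts look flat, and the gripper is open and well away. I did not measure tilt or part speed beyond those pictures.

**Hard press on the charger:** the usual sign of contact, a rise in wrist force, did not appear while lowering it. I gave a few extra small downward nudges, and one of them briefly read about 57 N vertically and about 61 N in total at the wrist. That is below the 120 N wrist limit. The load went through the fingers and the charger onto the mat. The 40 N limit applies to the arm and gripper body, and I saw no sign that either touched anything.

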